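# Set the soldering bench in order for the next shift

### The arm

A 7-joint arm with a two-finger parallel gripper is mounted at the origin on a cart in front of the work surface, level with it; the furniture and walls round the work are solid. World frame = base frame: x ahead of the robot, y to its left, z up, the work surface at z = 0. Lengths are in m, angles in rad, forces in N, time in s.
With the tool pointing down it reaches from about 0.4 to 0.9 m from the base axis. Payload 5.6 kg.
Tool frame: the origin (TCP) lies at the very end of the fingers, on their centre line; the grasp point (between the pads) lies 19 mm behind it; z points along the fingers, y is the line along which they close (so a half turn about z gives the same grasp; the last joint's range is limited). The gripper opens to 92 mm and grips with 3 to 60 N. Pads are 20 mm wide; open, the fingers measure 128 mm over their backs; the gripper's body (75 mm by 189 mm) begins 69 mm behind the grasp point.
Start: joints at [-1.213, 0.468, -0.012, 1.603, 0.006, 1.071, -0.056], TCP at [0.254, 0.598, 0.215] pointing down, gripper open.
Joint ranges: [-2.53, 2.53], [-0.31, 2.02], [-1.57, 1.55], [0.28, 2.44], [-1.29, 4.43], [0.15, 1.84], [-2.92, 2.92]. Speed limits (rad/s): [2.57, 2.57, 3.14, 3.14, 3.14, 3.14, 3.14].

### API

Orientations are given as a unit quaternion [w, x, y, z].
In Python, from rig import arm gives the robot as it stands.
- The arm moves only by the tool jog_arm, never from a script. Its argument "moves" is a list of rows, each a list of 2 entries, a list of its own where there are three numbers: the shift along the tool's x, y, z in cm, then the turn about the tool's z in degrees. In form: [[[tx, ty, tz], roll], ...]. A call has 1 to 5 rows; each row shifts and turns the commanded pose from where the row before left it, along the tool's axes as they then stand; what a row does not reach is not made up. A row lasts 1/12 s, in which the tool goes at most 41.7 mm and 7.16 degrees, less where a joint would pass 70% of its speed; a pose out of reach is approached as far as the arm can. A call is refused whole if a number of a shift passes 4.17 or a number of a turn 7.16, either way. A call with a gripper value outside its range is refused whole. "claw" is the finger opening in cm, from 0 to 9.19, set as the call begins (left out, the last holds). The fingers move at their own pace and stop on an object; "squeeze" is the grip in N (left out, the last holds). Time passes only in rows, so rows that do not move let the fingers close. It gives the time, the measured TCP pose, the force, the opening and the grip force at its end, in the units of the state.
- arm.get_obs(): the state, without advancing time (a new reading comes with each control period).
- arm.capture(name): name is "scene" or "side" or "wrist"; returns the picture (480x640x3 uint8, red, green, blue); there is no depth.
- arm.camera_params(name): a dict with "camera_matrix" (3x3 intrinsics, pixels), "R" (3x3) and "t" (3): a world point X has camera coordinates R X + t. Camera axes: x right, y down, z forward; pixel columns grow to the right and rows downward; lengths in m; the calibration is good to about 2 mm. A picture is of the moment at which its call begins: read the wrist's pose just before it. camera_params takes no time and is no camera call; for the wrist camera it gives the pose at the moment of the call.
- arm.finish_job(): hands the job in; it is judged then, once.
The state is a dict: "t": time; "qpos": joint angles; "joint_vel": joint speeds; "effort": joint torques, N m; "eef_pos": TCP position; "orientation": TCP orientation; "wrist_force": force on the tool from outside, world axes, zero at the start; "torque": the same for the moment, N m; "gripper_width": finger opening in m; "grasp_force": force on a finger pad.
Only numpy, scipy, OpenCV 4.12 (cv2) and the standard library are available. Lean on these libraries where they do the work, as an engineer would, in place of code of your own. Each camera call takes 0.05 s, during which the arm holds its last target. There are 200 camera calls.

### The job

Put the scattered soldering kit back on its two parking places, in this order: on the flat aluminium rest, between its end lips, lay the long green bit box, on it the tall black relay block, and on that the thin black reader block, each centred and with its long side in line with the rest's. Then set the steel drip dish in the middle of the round cork pad, and last stand the amber flux bottle upright in the middle of the dish. Set each thing down rather than dropping it, never tip the flux bottle, and leave the white bottle and the solder reel where they stand.

Things in the scene. Friction and masses are not known exactly. Their poses are not given: they have to be found in the camera images.
- box_rest: Fixed flat aluminium rest for the bit box, a plate 64 x 108 mm with two black rubber strips along its length, whose tops, on which the box lies, are 9 mm above the worktop. Along each short end stands a low lip, 15 mm high above the worktop, 4 mm thick, 100 mm clear between them; the long sides are open. Origin: centre of its underside, on the worktop; x across (64 mm), y along its length (108 mm), z up.
- cork_pad: Fixed round cork pad, diameter 84 mm, 8 mm thick, flat. Origin: centre of its underside, on the worktop; z up.
- bit_box: Closed green bit box with a pale label, the longest of the three boxes: 55 (x) x 85 (y) x 24 (z) mm, a plain solid block, 110 to 180 g. Origin: centre of its underside; z up.
- relay_block: Relay block, the tall black box with a pale label: 46 (x) x 62 (y) x 34 (z) mm, a plain solid block, 65 to 105 g. Origin: centre of its underside; z up.
- reader_block: Reader block, the thin black box with a pale label: 45 (x) x 55 (y) x 14 (z) mm, a plain solid block, 60 g. Origin: centre of its underside; z up.
- drip_dish: Small round open steel drip dish with upright walls: outer diameter 60 mm, 16 mm high, wall 3 mm (54 mm clear inside), floor 4 mm thick, 70 g. Can be taken across its whole diameter. Origin: centre of its underside; z up.
- flux_bottle: Small amber flux bottle with a black cap, standing: diameter 34 mm, 70 mm high with the cap (straight body up to about 45 mm), 50 to 85 g. Origin: centre of its underside; z up. Only one amber bottle is there.
- white_bottle: Bystander, to be left alone: white bottle with a blue cap, standing loose, diameter 48 mm, 110 mm high. Origin: centre of its underside.
- solder_reel: Bystander, to be left alone: reel of solder standing loose on its flange, diameter 54 mm, 36 mm high. Origin: centre of its underside.
- lamp_head (a point): Lowest point of the fixed desk lamp's head, which hangs above the worktop beyond the work; from there the lamp's thin arm runs level with this x to the left (+y), rising. The hand, wrist and arm must stay on the robot's side of it (smaller x by about 0.1 m or more) when they move to and fro: all things to be handled lie nearer than that.
Not all that is in view belongs to the job. Several things have the shape of the cork_pad; the one meant has the colours described above.

How it is judged:
By the outcome, as a careful person would: the job done as asked, in the order asked, and still so for the second after the job is handed in, with the robot touching nothing.
It also fails if it takes over 128 s, if anything falls off the work surface, if the arm or the gripper's body presses on something with over 40 N, if the wrist force passes 120 N, or if a joint passes its speed limit or range.

## Working session

There is one attempt and no reset: what is moved stays moved. The work goes in short steps, Python scripts to look and compute and a tool call to move; the robot and the scene stay as the last step left them, time stands still between calls to the robot, and variables do not carry over. Pictures are saved under pics/ and viewed, at most 14 in all, crops included, and the job is handed in when it is done.

Besides the shell and the picture viewer there is one more tool, called after "Request:" as name(argument=value, ...) on one line, values as JSON. jog_arm: Moves the arm, as the interface text tells. Its arguments: {"type":"object","properties":{"moves":{"type":"array"},"claw":{"type":"number"},"squeeze":{"type":"number"}},"required":["moves"]}

```bash
ls; mkdir -p pics
python3 - <<'E'
from rig import arm
import cv2
o=arm.get_obs(); print(o)
for n in ("scene","side"):
    p=arm.camera_params(n); print(n,p)
    cv2.imwrite(f"pics/{n}0.png",arm.capture(n)[:,:,::-1])
E
```

```text
pics
{'t': 0.0, 'qpos': array([-1.21302038,  0.46837928, -0.01163654,  1.60362786,  0.00603147,
        1.07137649, -0.05631155]), 'joint_vel': array([-2.61892210e-04,  1.83307849e-03, -3.36784832e-04,  4.96423886e-05,
        2.91729511e-04,  5.12429653e-04, -2.11335113e-04]), 'effort': array([ 5.15815282e-04, -5.20582151e+01, -1.22161585e-02, -2.43732136e+01,
       -5.66569786e-02,  1.75625930e-02,  1.62090305e-04]), 'eef_pos': array([0.25341313, 0.59793409, 0.21363725]), 'orientation': array([-1.07980377e-04,  1.99064327e-01,  9.79986032e-01, -8.71595657e-04]), 'wrist_force': array([-0.05399153,  0.35946766, -0.14254359]), 'torque': array([-0.01280142, -0.01060483, -0.02863132]), 'grasp_force': 0.0, 'gripper_width': 0.09195543597045044}
scene {'camera_matrix': array([[578.94975801,   0.        , 317.90270006],
       [  0.        , 578.94975801, 238.93170068],
       [  0.        ,   0.        ,   1.        ]]), 'R': array([[ 0.5939191 , -0.80432982,  0.01770979],
       [-0.59543662, -0.45426206, -0.66264713],
       [ 0.54103173,  0.38301373, -0.74872234]]), 't': array([-0.3878643 ,  0.37046369,  1.16973618])}
side {'camera_matrix': array([[503.00017269,   0.        , 326.64241443],
       [  0.        , 503.00017269, 238.71661625],
       [  0.        ,   0.        ,   1.        ]]), 'R': array([[ 0.65190559, -0.75821094, -0.01163079],
       [-0.51914904, -0.43507665, -0.73565793],
       [ 0.55272361,  0.48561762, -0.67725338]]), 't': array([-0.38374685,  0.32003421,  1.17188768])}
```

View pics/scene0.png

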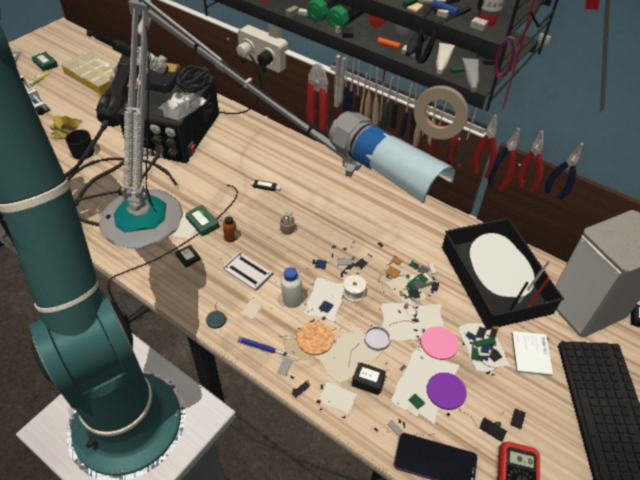

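View pics/side0.png

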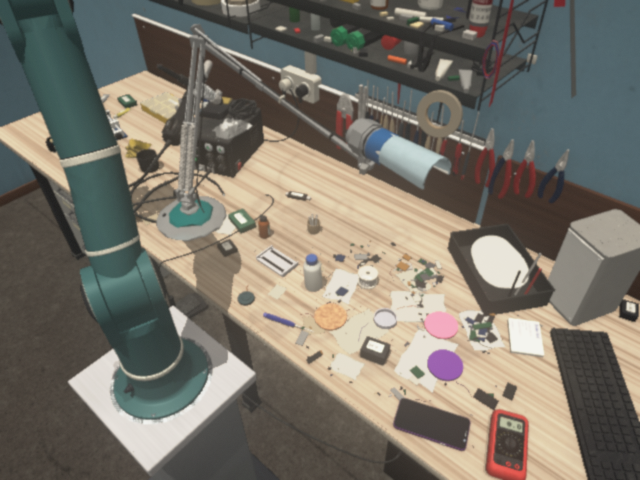

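The scene shows the rest at (248,270), cork (316,338), dish (377,338), relay (368,377), a thin black box (188,257), the green box (202,220), the amber bottle (229,229), the white bottle (291,290) and the reel (354,288). I'll enlarge the scene view next.

```bash
cat > h.py <<'E'
import numpy as np,cv2
from rig import arm
def ray(n,uv,z,P=None):
    P=P or arm.camera_params(n); K,R,t=P["camera_matrix"],np.array(P["R"]),np.array(P["t"])
    d=R.T@np.linalg.solve(K,[uv[0],uv[1],1]); c=-R.T@t
    return c+d*(z-c[2])/d[2]
def proj(n,X,P=None):
    P=P or arm.camera_params(n); p=P["camera_matrix"]@(P["R"]@np.array(X)+P["t"]); return p[:2]/p[2]
def crop(im,x,y,w,h,s,name):
    cv2.imwrite("pics/"+name,cv2.resize(im[y:y+h,x:x+w],None,fx=s,fy=s,interpolation=cv2.INTER_CUBIC))
E
python3 - <<'E'
from h import *
im=cv2.imread("pics/scene0.png")
crop(im,165,195,160,120,5,"c1.png"); crop(im,280,300,130,100,6,"c2.png")
for u,z in [((248,270),.009),((316,338),.008),((377,336),.016),((368,375),.034),((188,256),.014),((202,218),.024),((229,240),0),((291,303),0),((354,295),0),((347,172),.3)]: print(u,ray("scene",u,z).round(3))
E
```

```text
(248, 270) [0.441 0.057 0.009]
(316, 338) [ 0.386 -0.192  0.008]
(377, 336) [ 0.469 -0.3    0.016]
(368, 375) [ 0.366 -0.341  0.034]
(188, 256) [0.381 0.202 0.014]
(202, 218) [0.491 0.258 0.024]
(229, 240) [0.491 0.166 0.   ]
(291, 303) [ 0.432 -0.084  0.   ]
(354, 295) [ 0.541 -0.19   0.   ]
(347, 172) [ 0.607 -0.104  0.3  ]
```

View pics/c1.png

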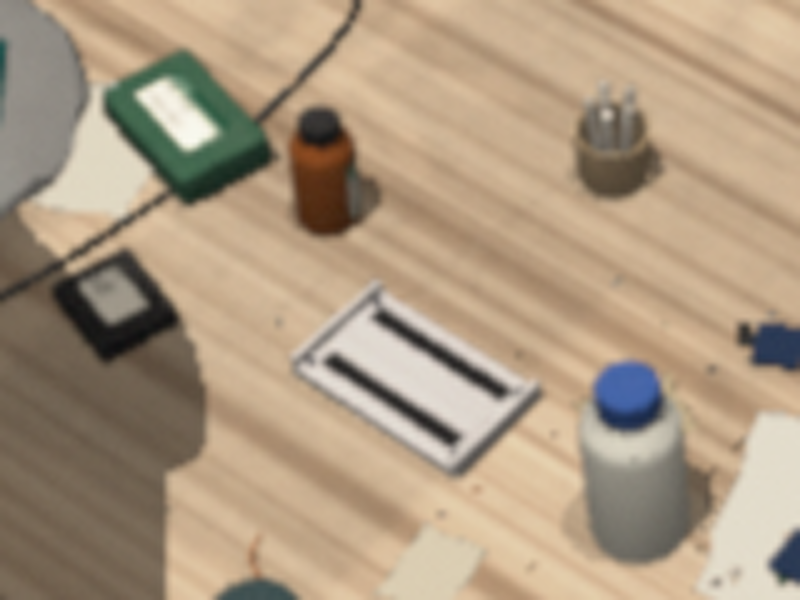

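View pics/c2.png

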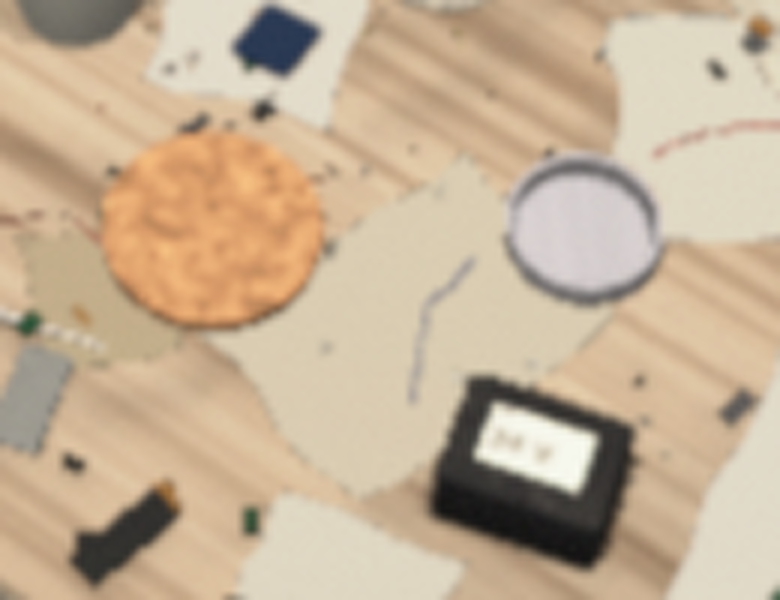

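Crop c1 shows the green box's top corners, clockwise from the back, at about (183,50), (268,128), (190,172) and (107,95). The thin reader is at (115,300), the rest with its lips spans (295,362) to (538,385), and the bottle base is at (325,225). Crop c2 shows the cork centre at (213,228), the dish rim at (585,230) and the relay at (540,470). I'll fit poses from these.

```bash
cat >> h.py <<'E'
from scipy.optimize import least_squares
def fitrect(n,uvs,w,l,z,P=None,yaw0=0,ws=None):
    """uvs order: corners; local signs given by geometry search"""
    P=P or arm.camera_params(n); best=None
    S=[(1,1),(-1,1),(-1,-1),(1,-1)]
    c0=np.mean([ray(n,u,z,P) for u in uvs],0)
    for flip in (0,1):
      for k in range(4):
        s=(S[k:]+S[:k]); s=s[::-1] if flip else s
        def f(p):
            c,si=np.cos(p[2]),np.sin(p[2])
            return np.ravel([proj(n,[p[0]+c*a*w/2-si*b*l/2,p[1]+si*a*w/2+c*b*l/2,z],P)-u for (a,b),u in zip(s,uvs)])
        for y in (0,1.5):
            r=least_squares(f,[c0[0],c0[1],y])
            if best is None or r.cost<best.cost-1e-9: best=r
    return best.x[0].round(4),best.x[1].round(4),np.rad2deg(best.x[2])%180, best.fun.round(1)
E
python3 - <<'E'
from h import *
A=lambda L:[np.array([165+u/5-.4,195+v/5-.4]) for u,v in L]
B=lambda L:[np.array([280+u/6-.4,300+v/6-.4]) for u,v in L]
print("green",fitrect("scene",A([(183,50),(268,128),(190,172),(107,95)]),.055,.085,.024))
print("reader",fitrect("scene",A([(125,252),(175,305),(105,345),(55,293)]),.045,.055,.014))
print("rest",fitrect("scene",A([(378,285),(538,385),(455,465),(295,362)]),.064,.108,.015))
print("relay",fitrect("scene",B([(478,378),(632,428),(597,535),(440,485)]),.046,.062,.034))
print("cork",ray("scene",B([(213,228)])[0],.008),"dish",ray("scene",B([(585,229)])[0],.016))
print("flux base",ray("scene",A([(325,218)])[0],.0),"cap",ray("scene",A([(321,120)])[0],.07))
print("white",ray("scene",A([(628,378)])[0],.11), "lamp z guess")
# lamp triangulate
pts=[]
a=[]
from scipy.optimize import least_squares
r=least_squares(lambda X:np.r_[proj("scene",X)-[347,173],proj("side",X)-[365,169]],[.7,-.1,.3]);print("lamp",r.x,r.fun)
E
```

```text
green (np.float64(0.4942), np.float64(0.2616), np.float64(168.41337757096863), array([ 0.2, -1.5,  1.8,  0.3, -0.1,  1.7, -2. , -0.8]))
reader (np.float64(0.3846), np.float64(0.2069), np.float64(166.8303059355975), array([-0.2, -1.5,  1.7,  0.7,  0.1,  1.7, -1.6, -1.1]))
rest (np.float64(0.4388), np.float64(0.0556), np.float64(179.45436269651393), array([-0.1, -0.6,  0.9,  0.1,  0.2,  0.8, -1.1, -0.3]))
relay (np.float64(0.3667), np.float64(-0.3436), np.float64(16.706688396953442), array([-1.2, -0.8,  1.3, -0.1,  1.2,  1. , -1.4, -0.2]))
cork [ 0.38571487 -0.18940793  0.008     ] dish [ 0.46480608 -0.30304574  0.016     ]
flux base [0.49625405 0.16923153 0.        ] cap [0.50185087 0.16794427 0.07      ]
white [ 0.44095892 -0.07706808  0.11      ] lamp z guess
lamp [ 0.60167831 -0.11194961  0.30765952] [ 1.68613174 -0.77970107 -1.98368522  0.87195211]
```

```bash
cat >> h.py <<'E'
def state():
    o=arm.get_obs(); w,x,y,z=o["orientation"]
    ty=np.array([2*(x*y-w*z),1-2*(x*x+z*z)]); 
    return o,np.array(o["eef_pos"]),np.rad2deg(np.arctan2(ty[1],ty[0]))
def plan(*wps,step=3.6,rs=6.8):
    """wps: (x,y,z,yaw of tool y deg or None)[,step]"""
    o,p,th=state(); print("now",p.round(4),round(th,2),"w",round(o["gripper_width"],4),"t",round(o["t"],2))
    rows=[]
    for wp in wps:
        st=wp[4] if len(wp)>4 else step
        tgt=np.array(wp[:3]); yaw=th if wp[3] is None else th+(wp[3]-th+90)%180-90
        if len(wp)>5: yaw=wp[5]
        n=max(1,int(np.ceil(max(np.linalg.norm(tgt-p)*100/st,abs(yaw-th)/rs))))
        p0,t0=p.copy(),th
        for i in range(1,n+1):
            d=(p0+(tgt-p0)*i/n-p)*100; a=np.deg2rad(th)
            y=np.array([np.cos(a),np.sin(a)]); x=np.array([-np.sin(a),np.cos(a)])
            # tool z down: x = y cross z
            x=np.array([-y[1],y[0]])
            t=np.array([x@d[:2],y@d[:2],-d[2]]).round(1 if 0 else 2)
            r=round(-(t0+(yaw-t0)*i/n-th),1)
            rows.append([t.tolist(),r])
            p=p+np.r_[x*t[0]+y*t[1],-t[2]]/100; th-=r
        rows.append("--")
    for k in str(rows).replace(" ","").split(",'--'"): print(k)
E
python3 - <<'E'
from h import *
print("lampbase",ray("scene",(140,218),0),ray("scene",(182,216),0))
plan((.49,.262,.2,-12))
E
```

```text
lampbase [0.40526823 0.40727751 0.        ] [0.47824473 0.32403334 0.        ]
now [0.2534 0.598  0.2137] 67.04 w 0.0918 t 0.1
[[[-2.91,-1.81,0.11],np.float64(6.6)],[[-3.09,-1.46,0.12],np.float64(6.6)],[[-3.25,-1.1,0.11],np.float64(6.6)],[[-3.35,-0.72,0.12],np.float64(6.5)],[[-3.4,-0.33,0.11],np.float64(6.6)],[[-3.43,0.06,0.12],np.float64(6.6)],[[-3.39,0.45,0.11],np.float64(6.6)],[[-3.32,0.85,0.12],np.float64(6.6)],[[-3.2,1.21,0.11],np.float64(6.6)],[[-3.04,1.58,0.11],np.float64(6.6)],[[-2.84,1.91,0.12],np.float64(6.5)],[[-2.6,2.23,0.11],np.float64(6.6)]
]
```

Run:
```python
from h import *
T=lambda a,b:(lambda r:print(a,r.x.round(3),r.fun.round(1)))(least_squares(lambda X:np.r_[proj("scene",X)-a,proj("side",X)-b],[.5,.3,.3]))
T((143,3),(198,33)); T((138,210),(192,213)); T((335,138),(356,146)); T((347,173),(365,169)); T((230,70),(283,90));T((160,42),(217,62))
print("t",arm.camera_params("wrist"))
```

```text
(143, 3) [0.553 0.399 0.537] [-0.9  0.4  1.1 -0.5]
(138, 210) [ 0.449  0.477 -0.048] [ 0.4 -0.2 -0.4  0.2]
(335, 138) [ 0.706 -0.006  0.281] [ 0.7 -0.3 -0.8  0.4]
(347, 173) [ 0.602 -0.112  0.308] [ 1.7 -0.8 -2.   0.9]
(230, 70) [0.747 0.336 0.314] [ 5.7 -2.7 -7.   3. ]
(160, 42) [0.551 0.353 0.469] [ 2.4 -1.1 -3.   1.2]
t {'camera_matrix': array([[377.48202534,   0.        , 321.95569353],
       [  0.        , 377.48202534, 247.65182188],
       [  0.        ,   0.        ,   1.        ]]), 'R': array([[ 3.90485195e-01,  9.20608923e-01, -7.23489021e-04],
       [ 8.93585746e-01, -3.78833805e-01,  2.40810016e-01],
       [ 2.21417767e-01, -9.46792456e-02, -9.70572003e-01]]), 't': array([-0.6499816 , -0.02745569,  0.38928687])}
```

```bash
sed -i 's/r=round(-(t0/r=round(float(-(t0/; s/-th),1)/-th)),1)/' h.py
python3 - <<'E'
from h import *
P=arm.camera_params("wrist");print("camc",-P["R"].T@P["t"])
plan((.21,.43,.2,67),(.31,.26,.2,20),(.45,.25,.2,-12))
E
```

```text
camc [0.19214717 0.62483511 0.38397229]
now [0.2534 0.598  0.2137] 67.04 w 0.0918 t 0.1
[[[-0.51,-3.43,0.27],0.0],[[-0.51,-3.43,0.28],0.0],[[-0.51,-3.44,0.27],0.0],[[-0.51,-3.43,0.28],0.0],[[-0.51,-3.43,0.27],0.0]
,[[-2.26,-1.68,0.0],6.7],[[-2.45,-1.4,0.0],6.7],[[-2.59,-1.11,0.0],6.8],[[-2.7,-0.8,0.0],6.7],[[-2.78,-0.47,0.0],6.7],[[-2.81,-0.14,0.0],6.7],[[-2.82,0.18,0.0],6.7]
,[[-1.15,2.56,0.0],6.4],[[-0.85,2.68,0.0],6.4],[[-0.55,2.75,0.0],6.4],[[-0.24,2.79,0.0],6.4],[[0.07,2.81,0.0],6.4]
]
```

Request:
jog_arm(moves=[[[-0.5,-3.4,0.3],0],[[-0.5,-3.4,0.3],0],[[-0.5,-3.4,0.3],0],[[-0.5,-3.4,0.3],0],[[-0.5,-3.4,0.2],0]], claw=9.19)

```text
t: 0.52
eef_pos: [0.2097, 0.4302, 0.1998]
orientation: [-0.0, 0.199, 0.98, -0.001]
wrist_force: [-1.0, -0.7, -0.3]
gripper_width: 0.0919
grasp_force: 0.0
```

Request:
jog_arm(moves=[[[-2.3,-1.7,0.0],6.7],[[-2.4,-1.4,0.0],6.7],[[-2.6,-1.1,0.0],6.8],[[-2.7,-0.8,0.0],6.7],[[-2.8,-0.5,0.0],6.7]])

```text
t: 0.93
eef_pos: [0.2819, 0.3089, 0.2005]
orientation: [-0.0, 0.476, 0.879, -0.0]
wrist_force: [0.3, 0.7, 0.3]
gripper_width: 0.0919
grasp_force: 0.0
```

Request:
jog_arm(moves=[[[-2.8,-0.1,0.0],6.7],[[-2.8,0.2,0.0],6.7],[[-1.15,2.6,0.0],6.4],[[-0.9,2.7,0.0],6.4],[[-0.5,2.8,0.0],6.4]])

```text
t: 1.35
eef_pos: [0.3968, 0.2558, 0.2007]
orientation: [-0.0, 0.704, 0.71, 0.0]
wrist_force: [-1.2, 1.5, 0.3]
gripper_width: 0.0919
grasp_force: 0.0
```

Request:
jog_arm(moves=[[[-0.2,2.8,0.0],6.4],[[0.1,2.8,0.0],6.4],[[0,0,0],0],[[0,0,0],0]])

```text
t: 1.68
eef_pos: [0.4523, 0.2525, 0.1999]
orientation: [0.0, 0.777, 0.629, -0.001]
wrist_force: [-1.1, 1.2, 0.1]
gripper_width: 0.0918
grasp_force: 0.0
```

Run:
```python
from h import *
o,p,t=state(); print(p,t,o["qpos"].round(2),o["wrist_force"])
np.save("P1.npy",arm.camera_params("wrist"),allow_pickle=True)
cv2.imwrite("pics/w1.png",arm.capture("wrist")[:,:,::-1])
```

```text
[0.45230352 0.25254687 0.19992436] -12.024870340508459 [-0.87  0.26  0.35  1.96 -0.11  0.94 -0.68] [-1.1040343   1.21247778  0.1243292 ]
```

View pics/w1.png

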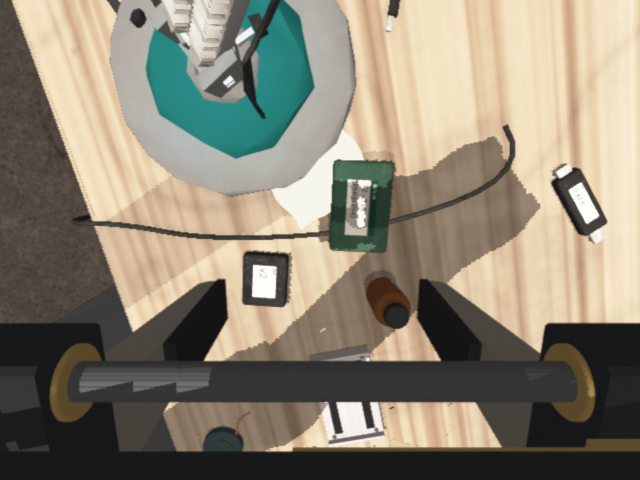

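The wrist view shows the green box at (362,205), the reader at (266,278), the flux bottle at (388,303), part of the rest at (350,400), and the lamp base at upper left, clear of the hand. I'll enlarge the box and reader area.

Run:
```python
from h import *
im=cv2.imread("pics/w1.png"); crop(im,235,150,180,180,3.3,"c3.png")
```

```text
(no output)
```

View pics/c3.png

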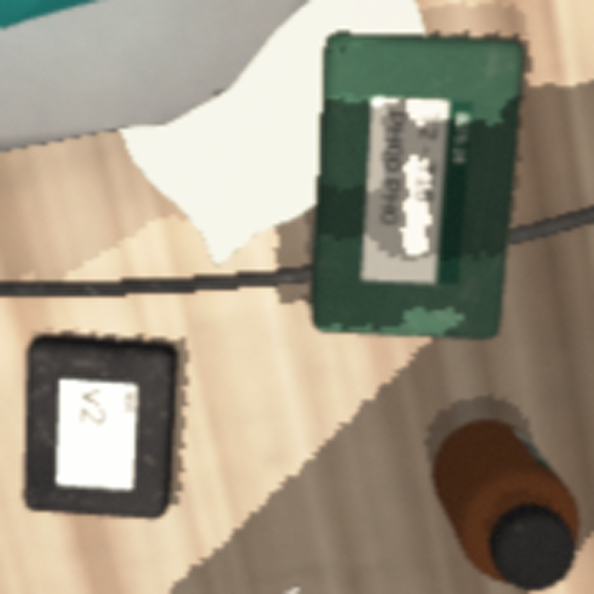

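The enlarged crop gives the box top corners as (326,33), (524,38), (500,338), (313,328), the reader top as (28,336), (178,345), (165,517), (25,507), and the bottle cap at (533,546).

Run:
```python
from h import *
P=np.load("P1.npy",allow_pickle=True).item()
A=lambda L:[np.array([235+u/3.3-.35,150+v/3.3-.35]) for u,v in L]
print(fitrect("wrist",A([(326,33),(524,38),(500,338),(313,328)]),.055,.085,.024,P))
print(fitrect("wrist",A([(28,336),(178,345),(165,517),(25,507)]),.045,.055,.014,P))
print("cap",ray("wrist",A([(533,546)])[0],.07,P),ray("wrist",A([(487,476)])[0],.0,P))
G=fitrect("wrist",A([(326,33),(524,38),(500,338),(313,328)]),.055,.085,.024,P)
x,y,a=G[:3]
plan((x,y,.09,a),(x,y,.004,a))
```

```text
(np.float64(0.4917), np.float64(0.2651), np.float64(165.82487790404537), array([-0.7, -1.3,  0.8, -0.5,  0.6,  0.6, -0.7,  1.5]))
(np.float64(0.386), np.float64(0.2125), np.float64(163.60023030339426), array([-0.4, -0.6,  0.2,  0.1,  1.2,  0.3, -0.9,  0.2]))
cap [0.50118884 0.1744055  0.07      ] [0.4987333  0.16722545 0.        ]
now [0.4511 0.2529 0.1999] -11.92 w 0.092 t 1.73
[[[0.51,0.93,2.75],0.6],[[0.51,0.93,2.75],0.5],[[0.53,0.92,2.74],0.6],[[0.53,0.91,2.75],0.6]
,[[0.0,0.0,2.87],-0.0],[[0.0,0.0,2.86],-0.0],[[0.0,0.0,2.87],-0.0]
]
```

Request:
jog_arm(moves=[[[0.5,0.95,2.75],0.5],[[0.5,0.95,2.75],0.5],[[0.5,0.95,2.75],0.5],[[0.5,0.95,2.75],0.5],[[0,0,2.8],0]], claw=7.8)

```text
t: 2.15
eef_pos: [0.4936, 0.2656, 0.0618]
orientation: [-0.0, 0.787, 0.617, 0.001]
wrist_force: [0.1, -0.6, 0.5]
gripper_width: 0.0779
grasp_force: 0.0
```

Request:
jog_arm(moves=[[[0,0,2.8],0],[[0,0,1.8],0],[[0,0,1.0],0],[[0,0,0],0],[[0,0,0],0]])

```text
t: 2.57
eef_pos: [0.4927, 0.2648, 0.007]
orientation: [-0.0, 0.788, 0.616, -0.0]
wrist_force: [1.1, -0.1, -0.2]
gripper_width: 0.078
grasp_force: 0.0
```

Request:
jog_arm(moves=[[[0,0,0],0],[[0,0,0],0],[[0,0,0],0],[[0,0,0],0],[[0,0,0],0]], claw=4.5, squeeze=20)

```text
t: 2.98
eef_pos: [0.4934, 0.2649, 0.0076]
orientation: [-0.0, 0.788, 0.616, 0.001]
wrist_force: [-2.3, -0.4, 6.9]
gripper_width: 0.0551
grasp_force: 20.0
```

Request:
jog_arm(moves=[[[0,0,0],0],[[0,0,0],0],[[0,0,0],0]])

```text
t: 3.23
eef_pos: [0.4934, 0.2649, 0.0076]
orientation: [-0.0, 0.788, 0.616, 0.0]
wrist_force: [-2.1, -0.1, 6.9]
gripper_width: 0.0545
grasp_force: 20.0
```

Run:
```python
from h import *
plan((.49,.262,.13,None),(.45,.057,.12,-.5))
```

```text
now [0.4934 0.2649 0.0076] -13.96 w 0.0545 t 3.23
[[[-0.09,-0.06,-3.06],-0.0],[[-0.09,-0.07,-3.06],-0.0],[[-0.09,-0.06,-3.06],-0.0],[[-0.09,-0.07,-3.06],-0.0]
,[[-3.48,0.18,0.17],-2.2],[[-3.48,0.04,0.16],-2.3],[[-3.48,-0.09,0.17],-2.2],[[-3.47,-0.23,0.17],-2.3],[[-3.46,-0.37,0.16],-2.2],[[-3.45,-0.5,0.17],-2.3]
]
```

Request:
jog_arm(moves=[[[0,0,-1],0],[[-0.1,-0.1,-2.5],0],[[-0.1,-0.1,-3.0],0],[[-0.1,-0.1,-3.0],0],[[0,0,-2.8],0]])

```text
t: 3.65
eef_pos: [0.4893, 0.2617, 0.1314]
orientation: [0.0, 0.788, 0.616, -0.0]
wrist_force: [-0.3, 0.3, -2.4]
gripper_width: 0.0548
grasp_force: 20.0
```

Request:
jog_arm(moves=[[[-3.5,0.2,0.2],-2.2],[[-3.5,0,0.2],-2.3],[[-3.5,-0.1,0.2],-2.2],[[-3.5,-0.2,0.1],-2.3],[[-3.4,-0.4,0.2],-2.2]])

```text
t: 4.07
eef_pos: [0.4554, 0.0895, 0.1212]
orientation: [0.0, 0.723, 0.691, 0.0]
wrist_force: [-0.6, -0.0, -1.4]
gripper_width: 0.0547
grasp_force: 20.0
```

Request:
jog_arm(moves=[[[-3.4,-0.5,0.1],-2.3],[[0,0,0],0],[[0,0,0],0],[[0,0,0],0],[[0,0,0],0]])

```text
t: 4.48
eef_pos: [0.4496, 0.0586, 0.1199]
orientation: [0.0, 0.709, 0.705, 0.0]
wrist_force: [-0.3, -0.2, -1.5]
gripper_width: 0.0549
grasp_force: 20.0
```

Run:
```python
from h import *
o,p,t=state(); print(p,t)
np.save("P2.npy",arm.camera_params("wrist"),allow_pickle=True)
im=arm.capture("wrist")[:,:,::-1]; cv2.imwrite("pics/w2.png",im)
```

```text
[0.44961999 0.058633   0.11988908] -0.37747386092308033
```

View pics/w2.png

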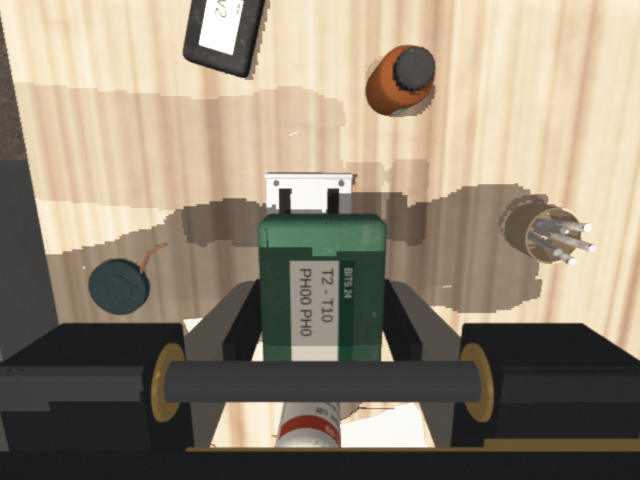

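Run:
```python
from h import *
im=cv2.imread("pics/w2.png"); crop(im,250,160,145,105,5.5,"c4.png")
```

```text
(no output)
```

View pics/c4.png

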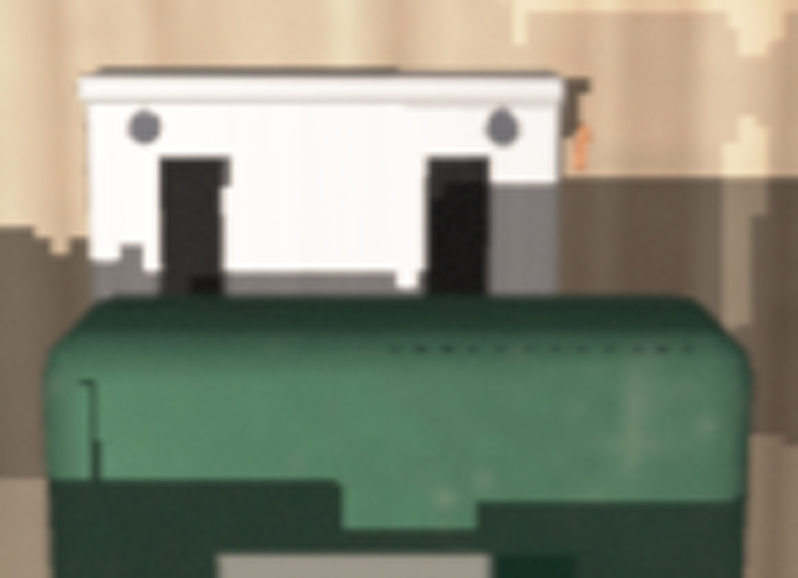

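The crop shows the outer edge of the rest's far lip from (80,76) to (561,76). The held box's end has its bottom edge at v≈297, with sides at 48 and 748.

Run:
```python
from h import *
P=np.load("P2.npy",allow_pickle=True).item()
a=lambda u,v,z:ray("wrist",(250+u/5.5-.4,160+v/5.5-.4),z,P).round(4)
print("lip",a(80,76,.015),a(561,76,.015), "strip",a(160,158,.009),a(163,295,.009),a(487,158,.009),a(487,295,.009))
print("box side z.132",a(48,400,.132),a(748,400,.132),"end bottom",a(398,297,.1123),"end top",a(398,340,.1363))
```

```text
lip [0.4093 0.1133 0.015 ] [0.472  0.1129 0.015 ] strip [0.4187 0.1022 0.009 ] [0.4185 0.0836 0.009 ] [0.4626 0.1019 0.009 ] [0.4627 0.0833 0.009 ]
box side z.132 [0.4234 0.0942 0.132 ] [0.4778 0.0938 0.132 ] end bottom [0.4506 0.099  0.1123] end top [0.4506 0.0995 0.1363]
```

Run:
```python
from h import *
plan((.4397,.0608,.04,-.2),(.4397,.0608,.018,-.2,1))
```

```text
now [0.4496 0.0587 0.1198] -0.35 w 0.0549 t 4.53
[[[0.07,-0.33,2.66],-0.1],[[0.06,-0.33,2.66],-0.0],[[0.07,-0.33,2.66],-0.1]
,[[0.0,0.0,0.73],0.0],[[0.0,0.0,0.74],0.0],[[0.0,0.0,0.73],0.0]
]
```

Request:
jog_arm(moves=[[[0.1,-0.5,2.6],-0.1],[[0.1,-0.5,2.6],-0.1],[[0,0,2.7],0],[[0,0,0.8],0],[[0,0,0.8],0]])

```text
t: 4.95
eef_pos: [0.4388, 0.0602, 0.0236]
orientation: [-0.0, 0.708, 0.706, -0.001]
wrist_force: [0.1, 0.2, -1.2]
gripper_width: 0.055
grasp_force: 20.0
```

Request:
jog_arm(moves=[[[0,0,0.5],0],[[0,0,0.2],0],[[0,0,0],0],[[0,0,0],0]])

```text
t: 5.28
eef_pos: [0.44, 0.0597, 0.0183]
orientation: [0.0, 0.709, 0.705, 0.001]
wrist_force: [-0.1, 0.3, -1.0]
gripper_width: 0.0549
grasp_force: 20.0
```

Next I adjust y by 1 mm, lower gently until it touches, then release.

Request:
jog_arm(moves=[[[0.1,0,0.1],0],[[0,0,0.1],0],[[0,0,0.05],0],[[0,0,0],0],[[0,0,0],0]])

```text
t: 5.7
eef_pos: [0.44, 0.0609, 0.0165]
orientation: [0.0, 0.709, 0.705, 0.001]
wrist_force: [-3.2, -0.7, 13.2]
gripper_width: 0.0547
grasp_force: 20.0
```

Request:
jog_arm(moves=[[[0,0,-0.1],0],[[0,0,0],0],[[0,0,0],0],[[0,0,0],0]], claw=7.8)

```text
t: 6.03
eef_pos: [0.4393, 0.0606, 0.0161]
orientation: [0.0, 0.709, 0.705, 0.0]
wrist_force: [0.2, -0.5, 0.3]
gripper_width: 0.0775
grasp_force: 0.0
```

Request:
jog_arm(moves=[[[0,0,-1.5],0],[[0,0,-3.5],0],[[0,0,-3.5],0],[[0,0,-2.5],0],[[0,0,0],0]])

```text
t: 6.45
eef_pos: [0.4424, 0.0611, 0.1303]
orientation: [0.002, 0.709, 0.705, 0.004]
wrist_force: [0.4, 0.2, 0.3]
gripper_width: 0.0781
grasp_force: 0.0
```

Run:
```python
from h import *
o,p,t=state(); print(p,t)
np.save("P3.npy",arm.camera_params("wrist"),allow_pickle=True)
im=arm.capture("wrist")[:,:,::-1]; cv2.imwrite("pics/w3.png",im)
plan((.40,-.33,.17,15))
```

```text
[0.44235977 0.06114446 0.13025319] -0.27972887333209695
now [0.441  0.0611 0.1282] -0.26 w 0.078 t 6.5
[[[-3.56,-0.36,-0.38],-1.4],[[-3.54,-0.44,-0.38],-1.4],[[-3.54,-0.53,-0.38],-1.4],[[-3.52,-0.62,-0.38],-1.3],[[-3.51,-0.69,-0.38],-1.4],[[-3.49,-0.79,-0.38],-1.4],[[-3.46,-0.86,-0.38],-1.4],[[-3.45,-0.95,-0.38],-1.4],[[-3.42,-1.04,-0.38],-1.4],[[-3.4,-1.12,-0.38],-1.4],[[-3.36,-1.2,-0.38],-1.4]
]
```

View pics/w3.png

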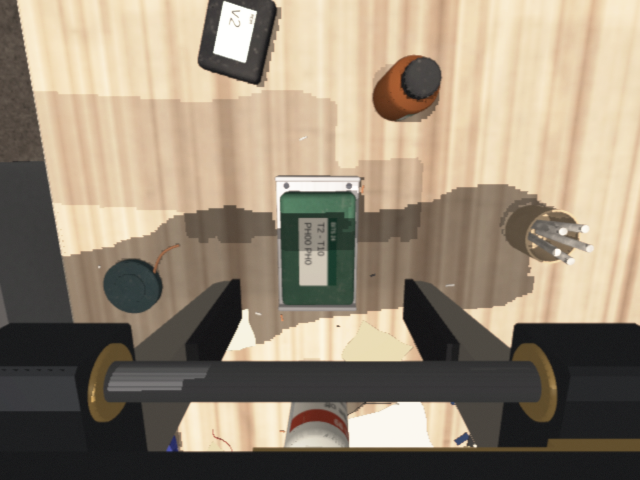

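The box lies between the lips on the rest at (318,248). One crop will check the centring.

Run:
```python
from h import *
im=cv2.imread("pics/w3.png"); crop(im,262,168,115,150,4,"c5.png")
```

```text
(no output)
```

View pics/c5.png

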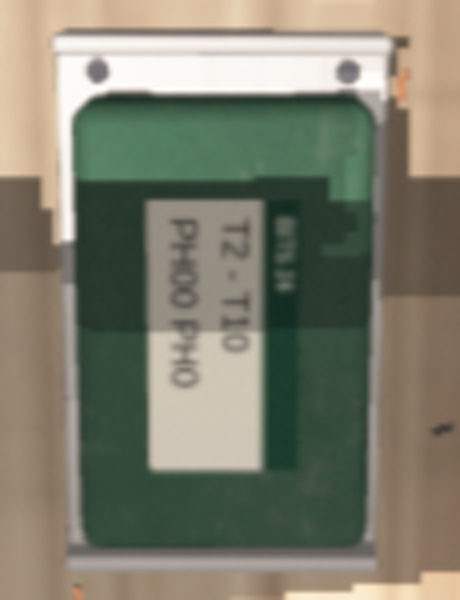

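Run:
```python
from h import *
P=np.load("P3.npy",allow_pickle=True).item()
a=lambda u,v,z:ray("wrist",(262+u/4-.4,168+v/4-.4),z,P).round(4)
print("lips",a(55,37,.015),a(392,36,.015),a(67,566,.015),a(377,566,.015),"box",a(225,96,.009),a(225,547,.033),"sides",a(75,130,.03),a(377,130,.03),a(85,530,.03),a(366,530,.03))
```

```text
lips [0.4095 0.113  0.015 ] [0.4723 0.1129 0.015 ] [0.4083 0.0075 0.015 ] [0.4712 0.007  0.015 ] box [0.4411 0.1014 0.009 ] [0.4405 0.0187 0.033 ] sides [0.4143 0.0975 0.03  ] [0.4683 0.0971 0.03  ] [0.4138 0.0212 0.03  ] [0.4675 0.0207 0.03  ]
```

Run:
```python
from h import *
plan((.41,.03,.16,None),(.38,-.335,.16,15,3.8))
```

```text
now [0.441  0.0611 0.1282] -0.26 w 0.078 t 6.5
[[[-1.56,-1.54,-1.59],-0.0],[[-1.56,-1.55,-1.59],-0.0]
,[[-3.65,-0.28,0.0],-1.5],[[-3.64,-0.38,0.0],-1.6],[[-3.64,-0.48,0.0],-1.5],[[-3.61,-0.58,0.0],-1.5],[[-3.6,-0.67,0.0],-1.5],[[-3.59,-0.76,0.0],-1.6],[[-3.55,-0.87,0.0],-1.5],[[-3.54,-0.95,0.0],-1.5],[[-3.51,-1.05,0.0],-1.5],[[-3.48,-1.14,0.0],-1.6]
]
```

Request:
jog_arm(moves=[[[-1.6,-1.5,-1.6],0],[[-1.6,-1.5,-1.6],0],[[-3.6,-0.3,0],-1.5],[[-3.6,-0.4,0],-1.5],[[-3.6,-0.5,0],-1.5]])

```text
t: 6.92
eef_pos: [0.3983, -0.0805, 0.1573]
orientation: [-0.0, 0.679, 0.734, -0.0]
wrist_force: [1.6, -0.5, -0.1]
gripper_width: 0.0779
grasp_force: 0.0
```

Request:
jog_arm(moves=[[[-3.6,-0.6,0],-1.5],[[-3.6,-0.7,0],-1.5],[[-3.6,-0.8,0],-1.5],[[-3.6,-0.9,0],-1.5],[[-3.5,-0.9,0],-1.5]])

```text
t: 7.33
eef_pos: [0.3819, -0.2635, 0.1567]
orientation: [-0.001, 0.631, 0.776, -0.0]
wrist_force: [1.1, -0.0, 0.3]
gripper_width: 0.0779
grasp_force: 0.0
```

Request:
jog_arm(moves=[[[-3.5,-1.0,0],-1.5],[[-3.5,-1.1,0],-1.5],[[0,0,0],0],[[0,0,0],0],[[0,0,0],0]])

```text
t: 7.75
eef_pos: [0.3771, -0.334, 0.1566]
orientation: [-0.002, 0.611, 0.792, -0.0]
wrist_force: [0.2, 0.5, -1.0]
gripper_width: 0.0781
grasp_force: 0.0
```

Run:
```python
from h import *
o,p,t=state(); print(p,t)
np.save("P4.npy",arm.camera_params("wrist"),allow_pickle=True)
im=arm.capture("wrist")[:,:,::-1]; cv2.imwrite("pics/w4.png",im)
```

```text
[ 0.37708687 -0.33396928  0.15662215] 14.708646599122734
```

View pics/w4.png

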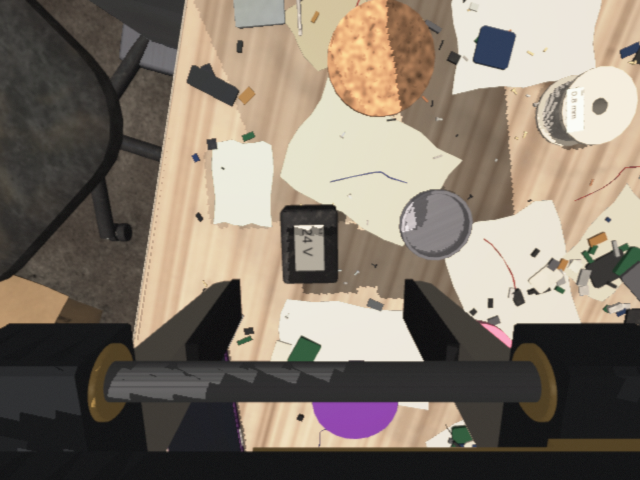

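The view shows the relay at about (310,244), the dish at (436,224) and the cork at (382,57). The reel is at (590,107), and the purple and pink decoy pads are at the bottom. I'll segment the outlines in code.

```bash
cat >> h.py <<'E'
def darkrect(im,x0,x1,y0,y1,th=75):
    m=(im[y0:y1,x0:x1].max(2)<th).astype(np.uint8); m=cv2.morphologyEx(m,cv2.MORPH_OPEN,np.ones((7,7)))
    c=max(cv2.findContours(m,0,1)[0],key=cv2.contourArea); c=cv2.convexHull(c)
    r=cv2.minAreaRect(c); return cv2.boxPoints(r)+[x0,y0],r
E
python3 - <<'E'
from h import *
P=np.load("P4.npy",allow_pickle=True).item(); im=cv2.imread("pics/w4.png")
b,r=darkrect(im,270,350,195,292); print(b.round(1),r)
print("relay",fitrect("wrist",list(b),.046,.062,.034,P))
hand=[np.array(q) for q in [(281,206),(337,206),(338,282),(285,283)]]
print("relay hand",fitrect("wrist",hand,.046,.062,.034,P))
print("dish",ray("wrist",(436,223.5),.016,P),[ray("wrist",q,.016,P).round(4)[:2] for q in [(400,223),(471.5,223),(436,189),(436,259)]])
print("cork",ray("wrist",(382,57),.008,P),[ray("wrist",q,.008,P).round(4)[:2] for q in [(328,57),(435.5,57),(382,0),(382,116)]])
print("reel",ray("wrist",(599,105),.036,P))
E
```

```text
[[281. 205.]
 [337. 205.]
 [337. 283.]
 [281. 283.]] ((39.0, 49.0), (78.0, 56.0), 90.0)
relay (np.float64(0.3682), np.float64(-0.3388), np.float64(14.404460406271426), array([-1.7,  1. ,  1.4,  1.3,  0.3, -1.1, -0. , -1.4]))
relay hand (np.float64(0.3692), np.float64(-0.3388), np.float64(15.824754300727307), array([-1.3,  1. ,  1.7, -0.1,  1.4, -0.4, -1.8, -0.4]))
dish [ 0.46665829 -0.29835055  0.016     ] [array([ 0.4375, -0.3056]), array([ 0.4951, -0.2904]), array([ 0.4574, -0.2712]), array([ 0.4766, -0.3275])]
cork [ 0.38675196 -0.18573991  0.008     ] [array([ 0.3463, -0.1963]), array([ 0.4268, -0.1753]), array([ 0.3754, -0.1483]), array([ 0.3993, -0.2272])]
reel [ 0.54598369 -0.18374167  0.036     ]
```

Run:
```python
from h import *
plan((.369,-.3388,.07,15.5),(.369,-.3388,.006,None,2.5))
```

```text
now [ 0.3776 -0.3334  0.1569] 14.8 w 0.0781 t 7.8
[[[-0.1,-0.32,2.9],-0.2],[[-0.1,-0.33,2.89],-0.3],[[-0.1,-0.32,2.9],-0.2]
,[[0.0,0.0,2.13],-0.0],[[0.0,0.0,2.14],-0.0],[[0.0,0.0,2.13],-0.0]
]
```

Request:
jog_arm(moves=[[[-0.1,-0.3,2.9],-0.2],[[-0.1,-0.4,2.9],-0.3],[[-0.1,-0.3,2.9],-0.2],[[0,0,2.6],0],[[0,0,2.0],0]], claw=7.5)

```text
t: 8.22
eef_pos: [0.3688, -0.3378, 0.023]
orientation: [-0.001, 0.605, 0.796, 0.0]
wrist_force: [-0.3, 0.3, 0.1]
gripper_width: 0.0752
grasp_force: 0.0
```

Request:
jog_arm(moves=[[[0,0,1.3],0],[[0,0,0.5],0],[[0,0,0],0],[[0,0,0],0]])

```text
t: 8.55
eef_pos: [0.3695, -0.3399, 0.0074]
orientation: [0.0, 0.605, 0.796, 0.0]
wrist_force: [0.2, -0.5, -0.2]
gripper_width: 0.0747
grasp_force: 0.0
```

Request:
jog_arm(moves=[[[0,0,0],0],[[0,0,0],0],[[0,0,0],0],[[0,0,0],0],[[0,0,0],0]], claw=3.5, squeeze=15)

```text
t: 8.97
eef_pos: [0.3692, -0.3407, 0.0075]
orientation: [0.0, 0.606, 0.796, 0.0]
wrist_force: [-1.2, -0.5, 3.9]
gripper_width: 0.0459
grasp_force: 15.0
```

Request:
jog_arm(moves=[[[0,0,0],0],[[0,0,0],0],[[0,0,0],0]])

```text
t: 9.22
eef_pos: [0.3692, -0.3407, 0.0075]
orientation: [0.0, 0.606, 0.796, 0.0]
wrist_force: [-0.2, 1.3, 5.8]
gripper_width: 0.0459
grasp_force: 15.0
```

Run:
```python
from h import *
plan((.372,-.30,.10,15.5),(.375,-.28,.19,None),(.41,-.02,.19,-.4,3.8),(.4397,.0605,.155,-.4))
```

```text
now [ 0.3692 -0.3407  0.0075] 15.43 w 0.0459 t 9.22
[[[1.28,0.45,-3.08],-0.0],[[1.29,0.45,-3.08],-0.0],[[1.28,0.45,-3.09],-0.1]
,[[0.62,0.28,-3.0],-0.0],[[0.61,0.27,-3.0],-0.0],[[0.62,0.28,-3.0],-0.0]
,[[3.44,1.48,0.0],2.3],[[3.5,1.33,0.0],2.3],[[3.56,1.2,0.0],2.2],[[3.59,1.05,0.0],2.3],[[3.64,0.92,0.0],2.3],[[3.66,0.76,0.0],2.3],[[3.7,0.62,0.0],2.2]
,[[2.69,0.97,1.17],0.0],[[2.69,0.98,1.17],0.0],[[2.69,0.97,1.16],0.0]
]
```

Request:
jog_arm(moves=[[[0,0,-1.0],0],[[1.2,0.4,-2.5],0],[[1.3,0.4,-3.0],0],[[1.3,0.4,-3.0],0],[[0.6,0.3,-3.0],0]])

```text
t: 9.63
eef_pos: [0.3708, -0.2924, 0.1331]
orientation: [-0.001, 0.606, 0.796, 0.0]
wrist_force: [0.6, 1.2, -1.2]
gripper_width: 0.0462
grasp_force: 15.0
```

Request:
jog_arm(moves=[[[0.6,0.3,-3.0],0],[[0.6,0.3,-2.5],0],[[3.4,1.5,0],2.3],[[3.5,1.3,0],2.3],[[3.6,1.2,0],2.2]])

```text
t: 10.05
eef_pos: [0.3893, -0.1686, 0.188]
orientation: [0.001, 0.653, 0.757, 0.001]
wrist_force: [0.4, 0.8, -0.8]
gripper_width: 0.046
grasp_force: 15.0
```

Request:
jog_arm(moves=[[[3.6,1.0,0],2.3],[[3.6,0.9,0],2.3],[[3.6,0.8,0],2.3],[[3.6,0.6,0],2.2],[[2.7,1.0,1.1],0]])

```text
t: 10.47
eef_pos: [0.4198, 0.0068, 0.1777]
orientation: [0.0, 0.71, 0.704, 0.002]
wrist_force: [1.4, 0.0, -0.8]
gripper_width: 0.0456
grasp_force: 15.0
```

Request:
jog_arm(moves=[[[2.7,1.0,1.1],0],[[2.7,1.0,1.1],0],[[0,0,0],0],[[0,0,0],0],[[0,0,0],0]])

```text
t: 10.88
eef_pos: [0.4395, 0.0569, 0.1542]
orientation: [0.0, 0.71, 0.704, -0.0]
wrist_force: [-0.6, -0.1, -1.1]
gripper_width: 0.0458
grasp_force: 15.0
```

Run:
```python
from h import *
o,p,t=state(); print(p,t)
P=arm.camera_params("wrist");np.save("P5.npy",P,allow_pickle=True)
im=arm.capture("wrist")[:,:,::-1]; cv2.imwrite("pics/w5.png",im)
q=np.array([proj("wrist",[.44+sx*.023,.0624+.031,z],P) for z in(p[2]-.0075,p[2]+.0265) for sx in (-1,1)]);print("pred +y end bottom/top",q.round(1))
plan((.4397,.0587,.06,-.4),(.4397,.0587,.042,-.4,1))
```

```text
[0.4395229  0.05693204 0.15420346] -0.4973748862167145
pred +y end bottom/top [[272.5 222.3]
 [369.  221.4]
 [261.3 237.6]
 [379.4 236.6]]
now [0.4397 0.0566 0.1544] -0.56 w 0.0459 t 10.93
[[[0.07,0.0,3.15],-0.1],[[0.07,0.0,3.14],-0.0],[[0.07,0.0,3.15],-0.1]
,[[-0.0,0.0,0.9],0.0],[[-0.0,0.0,0.9],0.0]
]
```

Run:
```python
from h import *
im=cv2.imread("pics/w5.png").astype(int); P=np.load("P5.npy",allow_pickle=True).item()
for u in (285,320,350): print(u,[(v,im[v,u-2:u+3].mean(0).astype(int).tolist()) for v in range(212,250,2)])
for v in (260,):print([(u,im[v-1:v+2,u].mean(0).astype(int).max()) for u in list(range(252,280,2))+list(range(366,394,2))])
for y in (.0898,):
  print([proj("wrist",[.44,y,z],P).round(1) for z in (.1467,.1807)])
```

```text
285 [(212, [206, 219, 231]), (214, [204, 218, 230]), (216, [207, 221, 234]), (218, [207, 221, 234]), (220, [208, 223, 235]), (222, [208, 222, 234]), (224, [157, 172, 187]), (226, [111, 121, 131]), (228, [110, 121, 132]), (230, [113, 123, 134]), (232, [112, 123, 135]), (234, [111, 122, 133]), (236, [51, 55, 60]), (238, [26, 27, 28]), (240, [27, 27, 27]), (242, [29, 29, 29]), (244, [29, 28, 29]), (246, [27, 27, 28]), (248, [29, 29, 29])]
320 [(212, [136, 147, 155]), (214, [135, 147, 154]), (216, [134, 146, 153]), (218, [131, 142, 149]), (220, [134, 146, 153]), (222, [137, 149, 157]), (224, [136, 149, 156]), (226, [137, 149, 157]), (228, [137, 149, 157]), (230, [134, 146, 153]), (232, [137, 148, 155]), (234, [130, 142, 148]), (236, [55, 60, 62]), (238, [25, 24, 25]), (240, [27, 26, 26]), (242, [27, 26, 27]), (244, [25, 25, 27]), (246, [33, 33, 35]), (248, [34, 35, 36])]
350 [(212, [48, 60, 42]), (214, [49, 61, 43]), (216, [48, 61, 43]), (218, [48, 60, 43]), (220, [48, 61, 42]), (222, [48, 61, 42]), (224, [49, 61, 43]), (226, [49, 61, 43]), (228, [48, 60, 43]), (230, [48, 61, 42]), (232, [49, 61, 44]), (234, [48, 61, 43]), (236, [29, 32, 27]), (238, [23, 23, 25]), (240, [25, 24, 24]), (242, [27, 27, 27]), (244, [26, 26, 26]), (246, [27, 26, 27]), (248, [27, 27, 27])]
[(252, np.int64(127)), (254, np.int64(133)), (256, np.int64(141)), (258, np.int64(147)), (260, np.int64(150)), (262, np.int64(150)), (264, np.int64(146)), (266, np.int64(55)), (268, np.int64(30)), (270, np.int64(31)), (272, np.int64(36)), (274, np.int64(36)), (276, np.int64(36)), (278, np.int64(38)), (366, np.int64(40)), (368, np.int64(37)), (370, np.int64(36)), (372, np.int64(39)), (374, np.int64(37)), (376, np.int64(31)), (378, np.int64(67)), (380, np.int64(137)), (382, np.int64(148)), (384, np.int64(150)), (386, np.int64(149)), (388, np.int64(147)), (390, np.int64(144)), (392, np.int64(135))]
[array([320.8, 229.3]), array([320.4, 246.1])]
```

Request:
jog_arm(moves=[[[0.1,0,3.0],-0.1],[[0.1,0,3.0],0],[[0.1,0,3.0],0],[[0,0,1.2],0],[[0,0,0.7],0]])

```text
t: 11.35
eef_pos: [0.4388, 0.0592, 0.0439]
orientation: [-0.0, 0.71, 0.704, -0.001]
wrist_force: [0.2, -0.5, -0.4]
gripper_width: 0.0465
grasp_force: 15.0
```

Request:
jog_arm(moves=[[[0,0,0.2],0],[[0,0,0],0],[[0,0,0],0]])

```text
t: 11.6
eef_pos: [0.4409, 0.0604, 0.0441]
orientation: [0.001, 0.71, 0.704, 0.001]
wrist_force: [-0.4, 0.3, -0.8]
gripper_width: 0.0459
grasp_force: 15.0
```

Request:
jog_arm(moves=[[[0,0,0.15],0],[[0,0,0.1],0],[[0,0,0.05],0],[[0,0,0],0],[[0,0,0],0]])

```text
t: 12.02
eef_pos: [0.4403, 0.0609, 0.0405]
orientation: [0.0, 0.709, 0.705, 0.0]
wrist_force: [-0.8, 0.9, 3.3]
gripper_width: 0.046
grasp_force: 15.0
```

Request:
jog_arm(moves=[[[0,0,-0.15],0],[[-0.1,-0.05,0],0],[[0,0,0.1],0],[[0,0,0.1],0],[[0,0,0],0]])

```text
t: 12.43
eef_pos: [0.4394, 0.0596, 0.0403]
orientation: [-0.0, 0.709, 0.705, 0.0]
wrist_force: [-3.3, -0.6, 12.7]
gripper_width: 0.0462
grasp_force: 15.0
```

Request:
jog_arm(moves=[[[0,0,0],0],[[0,0,0],0]])

```text
t: 12.6
eef_pos: [0.4394, 0.0596, 0.0403]
orientation: [-0.0, 0.709, 0.705, 0.0]
wrist_force: [-2.8, -1.8, 13.2]
gripper_width: 0.046
grasp_force: 15.0
```

Request:
jog_arm(moves=[[[0,0,0],0],[[0,0,0],0],[[0,0,0],0],[[0,0,0],0]], claw=7.2)

```text
t: 12.93
eef_pos: [0.4394, 0.0597, 0.0394]
orientation: [-0.0, 0.709, 0.705, -0.0]
wrist_force: [0.2, -0.3, -0.4]
gripper_width: 0.0701
grasp_force: 0.0
```

Request:
jog_arm(moves=[[[0,0,-1.0],0],[[0,0,-3.0],0],[[0,0,-3.5],0],[[0,0,-3.5],0],[[0,0,-0.5],0]])

```text
t: 13.35
eef_pos: [0.4427, 0.0601, 0.1599]
orientation: [0.002, 0.71, 0.705, 0.004]
wrist_force: [0.6, 0.7, -0.0]
gripper_width: 0.0723
grasp_force: 0.0
```

Request:
jog_arm(moves=[[[0,0,0],0],[[0,0,0],0]])

```text
t: 13.52
eef_pos: [0.4392, 0.0599, 0.1547]
orientation: [-0.0, 0.709, 0.705, 0.0]
wrist_force: [-0.0, -0.2, -0.0]
gripper_width: 0.072
grasp_force: 0.0
```

Run:
```python
from h import *
o,p,t=state(); print(p,t)
P=arm.camera_params("wrist");np.save("P6.npy",P,allow_pickle=True)
im=arm.capture("wrist")[:,:,::-1]; cv2.imwrite("pics/w6.png",im)
plan((.387,.205,.13,-16.5))
```

```text
[0.43917705 0.05989225 0.15468757] -0.34890824716653224
now [0.4386 0.0597 0.1539] -0.35 w 0.0721 t 13.57
[[[2.9,-1.05,0.48],3.2],[[2.84,-1.21,0.47],3.3],[[2.76,-1.37,0.48],3.2],[[2.68,-1.52,0.48],3.2],[[2.6,-1.67,0.48],3.2]
]
```

View pics/w6.png

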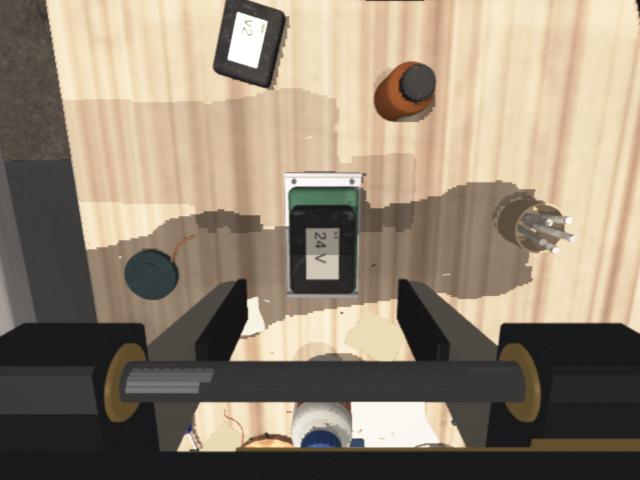

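The relay lies on the green box at (323,250), and the reader is at (250,42). I'll check the relay's offset numerically and read the reader's outline in code.

Run:
```python
from h import *
P=np.load("P6.npy",allow_pickle=True).item(); im=cv2.imread("pics/w6.png")
b,r=darkrect(im,280,366,190,300,48); print(b.round(1)); print(fitrect("wrist",list(b),.046,.062,.067,P))
C=[.4408,.060]
for z,y in((.033,C[1]+.031),(.067,C[1]+.031),(.067,C[1]-.031)): print("pred",y,z,proj("wrist",[C[0]-.023,y,z],P).round(1),proj("wrist",[C[0]+.023,y,z],P).round(1))
g=im[:,:,0:3].astype(int)
print([(v,g[v,305:345].mean(0).astype(int).tolist()) for v in list(range(196,216,2))+list(range(286,302,2))])
b,r=darkrect(im,200,295,0,95,75); print("reader",b.round(1),fitrect("wrist",list(b),.045,.055,.014,P))
```

```text
[[290. 206.]
 [354. 206.]
 [354. 279.]
 [290. 279.]]
(np.float64(0.44), np.float64(0.0664), np.float64(179.63587480963136), array([-1.7, -6.1,  1.7, -6.1, -0.1,  6.9,  0.1,  6.9]))
pred 0.091 0.033 [293.2 203.2] [352.6 202.8]
pred 0.091 0.067 [289.5 209.4] [356.5 209. ]
pred 0.028999999999999998 0.067 [291.8 294.4] [355.2 294. ]
[(196, [93, 119, 81]), (198, [93, 119, 81]), (200, [93, 119, 81]), (202, [93, 119, 81]), (204, [77, 98, 68]), (206, [25, 27, 25]), (208, [26, 26, 26]), (210, [32, 32, 34]), (212, [30, 31, 32]), (214, [32, 33, 35]), (286, [39, 40, 42]), (288, [39, 40, 42]), (290, [39, 40, 42]), (292, [38, 39, 41]), (294, [115, 119, 125]), (296, [155, 160, 168]), (298, [121, 138, 155]), (300, [115, 136, 156])]
reader [[209.1  40.5]
 [225.8  36.3]
 [235.6  75.6]
 [218.9  79.8]] (np.float64(0.3656), np.float64(0.1971), np.float64(11.712434860460283), array([-25.9, -12.9,  16.1, -22.9,  24.7,  16. , -14.8,  24.8]))
```

Request:
jog_arm(moves=[[[2.9,-1.0,0.5],3.2],[[2.8,-1.2,0.5],3.3],[[2.8,-1.4,0.5],3.2],[[2.7,-1.5,0.5],3.2],[[2.6,-1.7,0.4],3.2]])

```text
t: 13.98
eef_pos: [0.3864, 0.2056, 0.1286]
orientation: [0.0, 0.802, 0.597, -0.002]
wrist_force: [1.2, 0.1, 0.4]
gripper_width: 0.0721
grasp_force: 0.0
```

Request:
jog_arm(moves=[[[0,0,0],0],[[0,0,0],0],[[0,0,0],0],[[0,0,0],0]])

```text
t: 14.32
eef_pos: [0.3883, 0.2039, 0.13]
orientation: [0.0, 0.802, 0.598, -0.001]
wrist_force: [0.3, 0.1, -0.3]
gripper_width: 0.072
grasp_force: 0.0
```

Run:
```python
from h import *
P=arm.camera_params("wrist");np.save("P7.npy",P,allow_pickle=True)
im=arm.capture("wrist")[:,:,::-1].copy(); cv2.imwrite("pics/w7.png",im)
q=np.array([proj("wrist",[.386,.2125,.014],P)]);print(q)
u,v=q[0].astype(int)
g=im[v-60:v+60,u-60:u+60]; m=(g.max(2)<75).astype(np.uint8)
n,l,s,c=cv2.connectedComponentsWithStats(m); print(s[1:][s[1:,4]>200],c[1:][s[1:,4]>200])
b,r=darkrect(im,u-60,u+60,v-60,v+60); print(b.round(1),r)
print("reader",fitrect("wrist",list(b),.045,.055,.014,P))
plan((.387,.211,.07,-16.5))
```

```text
[[315.45773598 234.18912602]]
[[   0    0  115   13  518]
 [  31   26   58   69 2546]] [[51.8976834   6.21621622]
 [60.29536528 58.14218382]]
[[287. 200.]
 [343. 200.]
 [343. 268.]
 [287. 268.]] ((60.0, 60.0), (68.0, 56.0), 90.0)
reader (np.float64(0.3855), np.float64(0.2121), np.float64(163.2706127856717), array([-1.8, -0.8,  1.7, -0.6,  0.5,  0.9, -0.3,  0.7]))
now [0.3885 0.2039 0.1302] -16.59 w 0.0721 t 14.37
[[[0.32,-0.17,3.01],-0.0],[[0.32,-0.17,3.01],-0.1]
]
```

Request:
jog_arm(moves=[[[0.3,-0.2,3.0],0],[[0.4,-0.2,3.0],0],[[0,0,3.0],0],[[0,0,2.0],0],[[0,0,1.2],0]])

```text
t: 14.78
eef_pos: [0.3857, 0.2113, 0.0065]
orientation: [0.0, 0.802, 0.598, -0.002]
wrist_force: [0.2, 0.3, 0.3]
gripper_width: 0.072
grasp_force: 0.0
```

Request:
jog_arm(moves=[[[0,0,0.4],0],[[0,0,0],0],[[0,0,0],0]])

```text
t: 15.03
eef_pos: [0.387, 0.2127, 0.005]
orientation: [0.0, 0.802, 0.598, 0.0]
wrist_force: [0.4, -0.3, -0.2]
gripper_width: 0.0723
grasp_force: 0.0
```

Request:
jog_arm(moves=[[[-0.1,-0.1,0.2],0],[[0,0,0],0],[[0,0,0],0]])

```text
t: 15.28
eef_pos: [0.3855, 0.2128, 0.0033]
orientation: [-0.0, 0.801, 0.599, 0.001]
wrist_force: [-0.1, 0.4, 0.7]
gripper_width: 0.0721
grasp_force: 0.0
```

Request:
jog_arm(moves=[[[0,0,0],0],[[0,0,0],0],[[0,0,0],0],[[0,0,0],0],[[0,0,0],0]], claw=3.5, squeeze=15)

```text
t: 15.7
eef_pos: [0.3852, 0.2126, 0.0027]
orientation: [-0.0, 0.801, 0.599, 0.0]
wrist_force: [0.3, -0.2, 1.3]
gripper_width: 0.0448
grasp_force: 15.0
```

Request:
jog_arm(moves=[[[0,0,0],0],[[0,0,0],0]])

```text
t: 15.87
eef_pos: [0.3852, 0.2126, 0.0027]
orientation: [-0.0, 0.801, 0.599, 0.0]
wrist_force: [-0.7, 0.3, 1.7]
gripper_width: 0.0451
grasp_force: 15.0
```

Run:
```python
from h import *
plan((.387,.205,.15,None),(.4395,.06,.15,-.4),(.4395,.06,.095,-.4))
```

```text
now [0.3852 0.2126 0.0027] -16.46 w 0.0451 t 15.87
[[[-0.14,0.08,-2.95],-0.0],[[-0.13,0.08,-2.94],-0.0],[[-0.14,0.07,-2.95],-0.0],[[-0.13,0.08,-2.95],-0.0],[[-0.14,0.08,-2.94],-0.0]
,[[-2.48,1.83,-0.0],-3.2],[[-2.58,1.69,-0.0],-3.2],[[-2.67,1.54,-0.0],-3.2],[[-2.76,1.39,-0.0],-3.3],[[-2.83,1.22,-0.0],-3.2]
,[[0.0,0.0,2.75],0.0],[[0.0,0.0,2.75],0.0]
]
```

Request:
jog_arm(moves=[[[0,0,-1.0],0],[[-0.2,0.1,-3.4],0],[[-0.2,0.1,-3.5],0],[[-0.2,0.1,-3.5],0],[[-0.1,0.1,-3.3],0]])

```text
t: 16.28
eef_pos: [0.3867, 0.2039, 0.1517]
orientation: [0.0, 0.801, 0.598, -0.0]
wrist_force: [-0.4, 0.8, -0.9]
gripper_width: 0.0449
grasp_force: 15.0
```

Request:
jog_arm(moves=[[[-2.5,1.8,0],-3.2],[[-2.6,1.7,0],-3.2],[[-2.6,1.5,0],-3.2],[[-2.7,1.4,0],-3.3],[[-2.8,1.2,0],-3.2]])

```text
t: 16.7
eef_pos: [0.439, 0.0597, 0.1503]
orientation: [0.0, 0.708, 0.706, 0.0]
wrist_force: [0.5, 0.5, -0.7]
gripper_width: 0.0444
grasp_force: 15.0
```

Request:
jog_arm(moves=[[[0,0,2.7],0],[[0,0,2.7],0],[[0,0,0],0],[[0,0,0],0],[[0,0,0],0]])

```text
t: 17.12
eef_pos: [0.4393, 0.0612, 0.0966]
orientation: [0.0, 0.709, 0.705, 0.0]
wrist_force: [-0.2, 0.0, 0.1]
gripper_width: 0.0449
grasp_force: 15.0
```

Run:
```python
from h import *
P=arm.camera_params("wrist"); o,p,t=state()
im=arm.capture("wrist")[:,:,::-1].copy(); cv2.imwrite("pics/w8.png",im)
zb=p[2]-.003
print("pred bottom/top +y edge, if centre at tcp",proj("wrist",[p[0]+.001,p[1]+.0275,zb],P).round(1),proj("wrist",[p[0]+.001,p[1]+.0275,zb+.014],P).round(1),"px/mm",377.5/(1000*( (P["R"]@[p[0],p[1]+.0275,zb]+P["t"])[2])))
print([(v,im[v,300:345].astype(int).mean(0).astype(int).tolist()) for v in range(210,270,2)])
plan((.4395,.0605,.0705,-.4,1.2))
```

```text
pred bottom/top +y edge, if centre at tcp [322.2 242.3] [322.2 249.6] px/mm 2.122533893963857
[(210, [101, 130, 88]), (212, [101, 130, 88]), (214, [101, 129, 88]), (216, [99, 127, 86]), (218, [62, 79, 54]), (220, [29, 31, 29]), (222, [25, 25, 26]), (224, [26, 26, 26]), (226, [27, 26, 27]), (228, [28, 28, 29]), (230, [32, 33, 34]), (232, [35, 36, 37]), (234, [35, 36, 38]), (236, [35, 36, 38]), (238, [35, 36, 38]), (240, [36, 37, 39]), (242, [36, 36, 38]), (244, [35, 35, 37]), (246, [34, 34, 36]), (248, [33, 34, 36]), (250, [24, 24, 24]), (252, [23, 22, 22]), (254, [24, 23, 24]), (256, [26, 26, 27]), (258, [29, 29, 31]), (260, [30, 31, 32]), (262, [30, 31, 32]), (264, [30, 31, 32]), (266, [32, 33, 34]), (268, [33, 34, 35])]
now [0.4397 0.0614 0.0969] -0.34 w 0.0448 t 17.17
[[[-0.03,-0.01,0.88],0.0],[[-0.03,-0.0,0.88],0.0],[[-0.03,-0.01,0.88],0.1]
]
```

Request:
jog_arm(moves=[[[0,0,1.1],0],[[0,0,0.8],0],[[0,0,0.5],0],[[0,0,0],0],[[0,0,0],0]])

```text
t: 17.58
eef_pos: [0.4389, 0.0611, 0.0718]
orientation: [-0.0, 0.709, 0.705, -0.0]
wrist_force: [-0.7, -0.0, 0.1]
gripper_width: 0.0452
grasp_force: 15.0
```

Request:
jog_arm(moves=[[[0,0,0.1],0],[[0,0,0.1],0],[[0,0,0.1],0],[[0,0,0],0],[[0,0,0],0]])

```text
t: 18.0
eef_pos: [0.4392, 0.0611, 0.0696]
orientation: [-0.0, 0.709, 0.705, 0.0]
wrist_force: [-1.5, -1.6, 11.5]
gripper_width: 0.0449
grasp_force: 15.0
```

Request:
jog_arm(moves=[[[0,0,-0.05],0],[[0,0,0],0],[[0,0,0],0],[[0,0,0],0]], claw=7.2)

```text
t: 18.33
eef_pos: [0.4389, 0.061, 0.069]
orientation: [0.0, 0.709, 0.705, -0.0]
wrist_force: [0.0, -0.2, 0.2]
gripper_width: 0.0693
grasp_force: 0.0
```

Request:
jog_arm(moves=[[[0,0,-1.0],0],[[0,0,-3.0],0],[[0,0,-3.5],0],[[0,0,-2.5],0],[[0,0,0],0]])

```text
t: 18.75
eef_pos: [0.4421, 0.0615, 0.174]
orientation: [0.002, 0.71, 0.705, 0.004]
wrist_force: [1.3, -0.7, -0.5]
gripper_width: 0.0722
grasp_force: 0.0
```

Request:
jog_arm(moves=[[[0,0,0],0],[[0,0,0],0]])

```text
t: 18.92
eef_pos: [0.4383, 0.061, 0.1689]
orientation: [-0.0, 0.709, 0.705, -0.0]
wrist_force: [-0.1, -0.4, -0.1]
gripper_width: 0.0722
grasp_force: 0.0
```

Run:
```python
from h import *
o,p,t=state(); print(p,t)
P=arm.camera_params("wrist");np.save("P9.npy",P,allow_pickle=True)
im=arm.capture("wrist")[:,:,::-1]; crop(im,262,160,120,150,4,"c9.png")
C=[.4408,.060]
for z,y in((.067,C[1]+.0275),(.081,C[1]+.0275),(.081,C[1]-.0275)): print("pred reader",y,z,[(4*(proj("wrist",[C[0]+s*.0225,y,z],P)-[262,160])).round(0) for s in(-1,1)])
print("relay +y bot",4*(proj("wrist",[C[0],C[1]+.031,.033],P)-[262,160]))
plan((.42,.02,.18,None),(.46,-.295,.16,12,3.8))
```

```text
[0.43832251 0.06101234 0.16885694] -0.35896199060767253
pred reader 0.0875 0.067 [array([125., 212.]), array([373., 210.])]
pred reader 0.0875 0.081 [array([119., 224.]), array([380., 222.])]
pred reader 0.0325 0.081 [array([127., 525.]), array([375., 523.])]
relay +y bot [248.33325737 168.62465925]
now [0.438  0.0609 0.1683] -0.36 w 0.0721 t 18.97
[[[-2.05,-0.89,-0.58],-0.0],[[-2.05,-0.88,-0.59],-0.0]
,[[-3.5,0.47,0.22],-1.4],[[-3.5,0.38,0.23],-1.3],[[-3.52,0.3,0.22],-1.4],[[-3.52,0.21,0.22],-1.4],[[-3.53,0.13,0.22],-1.4],[[-3.52,0.04,0.23],-1.3],[[-3.53,-0.03,0.22],-1.4],[[-3.53,-0.13,0.22],-1.4],[[-3.52,-0.21,0.22],-1.4]
]
```

View pics/c9.png

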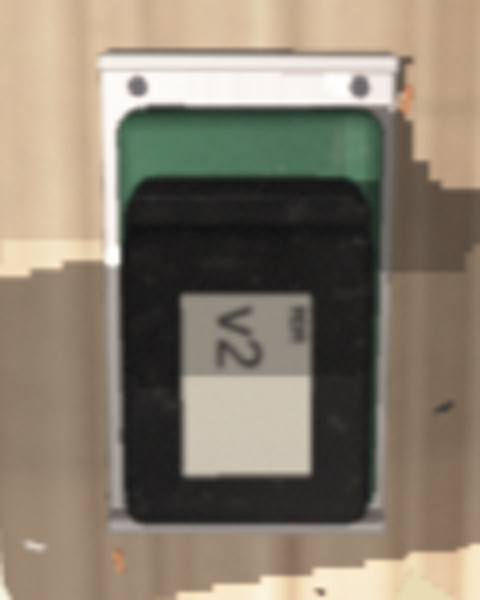

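The reader sits centred on the relay to within about 1 mm and square to it. Next is the dish, taking a path that keeps x small near the lamp.

Run:
```python
from h import *
plan((.40,.02,.17,None),(.40,-.21,.15,8,3.8),(.455,-.295,.14,12))
```

```text
now [0.438  0.0609 0.1683] -0.36 w 0.0721 t 18.97
[[[-2.05,-1.89,-0.08],-0.0],[[-2.06,-1.88,-0.09],-0.0]
,[[-3.29,0.02,0.29],-1.2],[[-3.28,-0.05,0.28],-1.2],[[-3.28,-0.12,0.29],-1.2],[[-3.28,-0.18,0.28],-1.2],[[-3.28,-0.26,0.29],-1.2],[[-3.27,-0.32,0.29],-1.2],[[-3.26,-0.39,0.28],-1.2]
,[[-3.06,1.42,0.33],-1.3],[[-3.1,1.35,0.34],-1.3],[[-3.12,1.27,0.33],-1.4]
]
```

Request:
jog_arm(moves=[[[-2.1,-1.9,-0.1],0],[[-2.0,-1.9,0],0],[[-3.3,0,0.3],-1.2],[[-3.3,0,0.3],-1.2],[[-3.3,-0.1,0.3],-1.2]], claw=9.0)

```text
t: 19.38
eef_pos: [0.3998, -0.0798, 0.1601]
orientation: [-0.001, 0.686, 0.728, -0.001]
wrist_force: [1.5, 0.3, -0.0]
gripper_width: 0.0902
grasp_force: 0.0
```

Request:
jog_arm(moves=[[[-3.3,-0.2,0.3],-1.2],[[-3.3,-0.3,0.3],-1.2],[[-3.3,-0.3,0.3],-1.2],[[-3.3,-0.4,0.3],-1.2],[[-3.1,1.4,0.3],-1.3]])

```text
t: 19.8
eef_pos: [0.4149, -0.242, 0.1444]
orientation: [-0.002, 0.648, 0.761, -0.001]
wrist_force: [0.1, 0.9, -0.7]
gripper_width: 0.0899
grasp_force: 0.0
```

Request:
jog_arm(moves=[[[-3.1,1.3,0.3],-1.3],[[-3.1,1.3,0.3],-1.4],[[0,0,0],0],[[0,0,0],0],[[0,0,0],0]])

```text
t: 20.22
eef_pos: [0.4537, -0.2958, 0.1386]
orientation: [-0.002, 0.629, 0.777, -0.001]
wrist_force: [-0.1, -0.9, 0.1]
gripper_width: 0.0898
grasp_force: 0.0
```

Run:
```python
from h import *
P=arm.camera_params("wrist");np.save("P10.npy",P,allow_pickle=True)
im=arm.capture("wrist")[:,:,::-1].copy(); cv2.imwrite("pics/w10.png",im)
u,v=proj("wrist",[.4667,-.2984,.016],P).astype(int);print(u,v)
g=cv2.cvtColor(im,cv2.COLOR_BGR2GRAY)[v-70:v+70,u-70:u+70]
g=cv2.medianBlur(g,3)
c=cv2.HoughCircles(g,cv2.HOUGH_GRADIENT,1.0,5,param1=120,param2=14,minRadius=30,maxRadius=48)
print(c[0][:6] if c is not None else c)
for q in c[0][:5]: print(ray("wrist",(q[0]+u-70,q[1]+v-70),.016,P).round(4))
plan((.4667,-.2984,.07,12))
```

```text
336 248
[[71.5 70.5 33.8]
 [75.5 67.5 35. ]
 [71.5 63.5 33.8]
 [79.5 72.5 44.1]
 [66.5 66.5 30.8]
 [63.5 74.5 43. ]]
[ 0.4673 -0.2983  0.016 ]
[ 0.4699 -0.2952  0.016 ]
[ 0.4661 -0.2927  0.016 ]
[ 0.4739 -0.2986  0.016 ]
[ 0.4627 -0.2959  0.016 ]
now [ 0.454  -0.2953  0.139 ] 12.04 w 0.0904 t 20.27
[[[-0.29,0.59,3.45],0.0],[[-0.28,0.59,3.45],0.0]
]
```

Request:
jog_arm(moves=[[[-0.3,0.6,3.4],0],[[-0.3,0.5,3.4],0],[[0,0,3.0],0],[[0,0,2.2],0],[[0,0,1.1],0]])

```text
t: 20.68
eef_pos: [0.4654, -0.2975, 0.0066]
orientation: [-0.002, 0.629, 0.778, -0.0]
wrist_force: [-0.6, -1.0, 0.0]
gripper_width: 0.0897
grasp_force: 0.0
```

Request:
jog_arm(moves=[[[0,0,0.3],0],[[0,0,0],0],[[0,0,0],0]])

```text
t: 20.93
eef_pos: [0.4679, -0.3004, 0.0074]
orientation: [0.001, 0.629, 0.777, 0.0]
wrist_force: [0.2, 0.8, 0.2]
gripper_width: 0.0905
grasp_force: 0.0
```

Request:
jog_arm(moves=[[[0.2,-0.1,0.25],0],[[0,0,0],0],[[0,0,0],0]])

```text
t: 21.18
eef_pos: [0.4663, -0.2984, 0.0044]
orientation: [0.001, 0.629, 0.777, 0.0]
wrist_force: [-0.1, -0.1, -0.3]
gripper_width: 0.0899
grasp_force: 0.0
```

Request:
jog_arm(moves=[[[0,0,0],0],[[0,0,0],0],[[0,0,0],0],[[0,0,0],0],[[0,0,0],0]], claw=5.0, squeeze=15)

```text
t: 21.6
eef_pos: [0.4659, -0.2985, 0.0036]
orientation: [0.0, 0.629, 0.777, 0.0]
wrist_force: [0.3, 0.4, 0.6]
gripper_width: 0.0597
grasp_force: 15.0
```

Request:
jog_arm(moves=[[[0,0,0],0],[[0,0,0],0]])

```text
t: 21.77
eef_pos: [0.4659, -0.2985, 0.0036]
orientation: [0.0, 0.629, 0.777, 0.0]
wrist_force: [-0.5, -0.3, 0.4]
gripper_width: 0.0597
grasp_force: 15.0
```

Run:
```python
from h import *
plan((.45,-.28,.09,None),(.3860,-.1865,.09,8,3.5))
```

```text
now [ 0.4659 -0.2985  0.0036] 12.03 w 0.0597 t 21.77
[[[0.71,-0.39,-2.88],-0.0],[[0.72,-0.39,-2.88],-0.0],[[0.71,-0.39,-2.88],-0.0]
,[[2.62,-1.08,0.0],1.0],[[2.6,-1.12,0.0],1.0],[[2.58,-1.17,0.0],1.0],[[2.56,-1.21,0.0],1.0]
]
```

Request:
jog_arm(moves=[[[0,0,-1.0],0],[[0.7,-0.4,-2.5],0],[[0.7,-0.4,-3.0],0],[[0.7,-0.4,-3.0],0],[[1.3,-1.8,-2.0],0.5]])

```text
t: 22.18
eef_pos: [0.432, -0.2723, 0.1215]
orientation: [0.002, 0.632, 0.775, 0.0]
wrist_force: [1.5, -0.3, -0.7]
gripper_width: 0.0596
grasp_force: 15.0
```

Request:
jog_arm(moves=[[[0.5,-2.0,0],0.5],[[0,0,0],0],[[0,0,0],0],[[0,0,0],0]])

```text
t: 22.52
eef_pos: [0.4095, -0.2706, 0.1189]
orientation: [0.0, 0.636, 0.772, 0.0]
wrist_force: [-0.2, 0.5, -1.4]
gripper_width: 0.0598
grasp_force: 15.0
```

```bash
cat > cork.py <<'E'
from h import *
P=arm.camera_params("wrist"); o,p,t=state(); np.save("P11.npy",P,allow_pickle=True)
im=arm.capture("wrist")[:,:,::-1].copy(); cv2.imwrite("pics/w11.png",im)
u,v=proj("wrist",[.3867,-.1857,.008],P);print(u,v,p.round(4),t)
w=cv2.cvtColor(im,cv2.COLOR_BGR2HSV); m=((w[:,:,0]>4)&(w[:,:,0]<17)&(w[:,:,1]>105)).astype(np.uint8)
m=cv2.morphologyEx(m,cv2.MORPH_CLOSE,np.ones((5,5)));m=cv2.morphologyEx(m,cv2.MORPH_OPEN,np.ones((9,9)))
n,l,s,c=cv2.connectedComponentsWithStats(m); k=1+np.argmax(s[1:,4]); print(s[1:],c[1:].round(1))
C=cv2.convexHull(max(cv2.findContours((l==k).astype(np.uint8),0,1)[0],key=len))[:,0]
X=np.array([ray("wrist",q,.008,P)[:2] for q in C if 3<q[1]<470])
r=least_squares(lambda a:np.hypot(X[:,0]-a[0],X[:,1]-a[1])-.042,[.3867,-.1857],loss="soft_l1",f_scale=.001)
print(r.x.round(4),"res mm",(r.fun*1000).round(1))
E
python3 cork.py
```

```text
312.21227980301654 125.0787490802188 [ 0.4095 -0.2706  0.1189] 11.047525641313364
[[  254    64   116   122 11135]
 [  620   230    20    40   602]] [[311.3 125.4]
 [631.4 251.7]]
[ 0.3867 -0.1871] res mm [-0.4 -1.2 -1.2 -0.8 -0.9 -1.  -0.9 -0.6  2.1 -0.3 -0.7 -0.4 -0.8 -0.5
 -0.5 -0.4 -0.6 -0.2 -0.3 -0.4  0.   0.1 -0.2 -0.5 -0.5 -0.4 -0.5 -0.7
 -0.6  1.2 -0.3]
```

Run:
```python
from h import *
plan((.3858,-.187,.06,11),(.3858,-.187,.0145,11,1.5))
```

```text
now [ 0.4095 -0.2706  0.1187] 11.06 w 0.0597 t 22.57
[[[2.89,-0.24,1.96],0.0],[[2.89,-0.24,1.95],0.0],[[2.88,-0.24,1.96],0.1]
,[[0.0,-0.0,1.14],-0.0],[[0.0,-0.0,1.13],-0.0],[[0.0,-0.0,1.14],-0.0],[[0.0,-0.0,1.14],-0.0]
]
```

Request:
jog_arm(moves=[[[2.9,-0.2,1.9],0],[[2.9,-0.2,1.9],0],[[2.9,-0.3,1.9],0],[[0,0,1.5],0],[[0,0,1.5],0]])

```text
t: 22.98
eef_pos: [0.3853, -0.1846, 0.0303]
orientation: [-0.001, 0.635, 0.773, -0.0]
wrist_force: [0.6, -0.4, 0.2]
gripper_width: 0.0596
grasp_force: 15.0
```

Request:
jog_arm(moves=[[[0,0,1.0],0],[[0,0,0.5],0],[[0,0,0],0],[[0,0,0],0],[[0,0,0],0]])

```text
t: 23.4
eef_pos: [0.3858, -0.1871, 0.017]
orientation: [0.0, 0.636, 0.772, 0.0]
wrist_force: [0.5, 0.1, -0.6]
gripper_width: 0.0596
grasp_force: 15.0
```

Request:
jog_arm(moves=[[[0,0,0.25],0],[[0,0,0.15],0],[[0,0,0.1],0],[[0,0,0.1],0],[[0,0,0],0]])

```text
t: 23.82
eef_pos: [0.3855, -0.1866, 0.0113]
orientation: [0.0, 0.636, 0.772, 0.001]
wrist_force: [-2.2, 1.0, 10.5]
gripper_width: 0.0597
grasp_force: 15.0
```

Request:
jog_arm(moves=[[[0,0,0],0],[[0,0,0],0]])

```text
t: 23.98
eef_pos: [0.3856, -0.1866, 0.0113]
orientation: [0.0, 0.636, 0.772, 0.001]
wrist_force: [-1.7, 1.1, 9.9]
gripper_width: 0.0597
grasp_force: 15.0
```

Contact made. Now I release, lift, and check the dish on the pad in code.

Request:
jog_arm(moves=[[[0,0,-0.05],0],[[0,0,0],0],[[0,0,0],0],[[0,0,0],0]], claw=8.5)

```text
t: 24.32
eef_pos: [0.3853, -0.1865, 0.011]
orientation: [0.0, 0.636, 0.772, 0.0]
wrist_force: [-0.4, 0.5, 0.1]
gripper_width: 0.0837
grasp_force: 0.0
```

Request:
jog_arm(moves=[[[0,0,-1.0],0],[[0,0,-3.0],0],[[0,0,-3.5],0],[[0,0,-3.5],0],[[0,0,-2.0],0]])

```text
t: 24.73
eef_pos: [0.386, -0.1874, 0.1443]
orientation: [0.001, 0.636, 0.771, 0.001]
wrist_force: [0.2, 0.2, 0.0]
gripper_width: 0.0851
grasp_force: 0.0
```

Request:
jog_arm(moves=[[[0,0,0],0],[[0,0,0],0],[[0,0,0],0]])

```text
t: 24.98
eef_pos: [0.3848, -0.186, 0.1408]
orientation: [-0.0, 0.636, 0.772, 0.0]
wrist_force: [0.4, -0.3, 0.6]
gripper_width: 0.085
grasp_force: 0.0
```

```bash
cat >> cork.py <<'E'
# dish: outline of the non-cork region inside the pad
cm=(l==k).astype(np.uint8); full=cv2.fillConvexPoly(np.zeros_like(cm),C.reshape(-1,1,2).astype(np.int32),1)
d=cv2.morphologyEx(full*(1-cm),cv2.MORPH_OPEN,np.ones((7,7)))
D=cv2.convexHull(max(cv2.findContours(d,0,1)[0],key=cv2.contourArea))
(cx,cy),rr=cv2.minEnclosingCircle(D); e=cv2.fitEllipse(D); print("dish px",cx,cy,rr,e)
print("dish at rim z",ray("wrist",e[0],.022,P).round(4))
E
python3 cork.py; python3 -c "
from h import *
plan((.40,-.10,.17,None),(.40,.05,.18,0,3.8),(.43,.15,.19,-20))"
```

```text
323.4570788381486 239.06568407970792 [ 0.3848 -0.186   0.1408] 11.055042188488189
[[ 273  190  100   65 2304]] [[323.3 215.2]]
[ 0.3862 -0.1876] res mm [ 0.1  0.1  0.  -0.  -0.1 -0.1 -0.1 -0.3 -0.1 -0.4 -0.7 -0.5 -1.  -7.3
 -0.7 -1.  -1.  -0.9 -0.8 -0.5 -0.6  2.   0.3]
dish px 322.79412841796875 245.38235473632812 39.16582107543945 ((323.5650939941406, 235.27407836914062), (55.1489143371582, 77.3427734375), 95.45598602294922)
dish at rim z [ 0.3856 -0.1796  0.022 ]
now [ 0.3845 -0.1861  0.1403] 11.04 w 0.0848 t 25.03
[[[2.72,1.06,-0.99],-0.0],[[2.72,1.05,-0.99],-0.0],[[2.71,1.06,-0.99],-0.0]
,[[3.68,0.72,-0.25],2.8],[[3.71,0.54,-0.25],2.7],[[3.74,0.36,-0.25],2.8],[[3.74,0.18,-0.25],2.7]
,[[3.33,1.0,-0.33],6.7],[[3.43,0.61,-0.33],6.7],[[3.48,0.2,-0.34],6.6]
]
```

Request:
jog_arm(moves=[[[2.7,1.1,-1.0],0],[[2.7,1.1,-1.0],0],[[2.7,1.0,-1.0],0],[[3.7,0.7,-0.3],2.8],[[3.7,0.5,-0.3],2.7]])

```text
t: 25.45
eef_pos: [0.4, -0.0249, 0.1765]
orientation: [-0.0, 0.674, 0.739, -0.001]
wrist_force: [0.8, 0.4, -1.0]
gripper_width: 0.0849
grasp_force: 0.0
```

Request:
jog_arm(moves=[[[3.7,0.4,-0.3],2.8],[[3.7,0.2,-0.3],2.7],[[3.3,0.9,0],3.3],[[3.3,0.9,0],3.3],[[3.3,0.9,0],3.4]])

```text
t: 25.87
eef_pos: [0.4328, 0.147, 0.1817]
orientation: [-0.0, 0.767, 0.642, -0.001]
wrist_force: [-0.2, -0.1, -0.0]
gripper_width: 0.085
grasp_force: 0.0
```

Request:
jog_arm(moves=[[[1.0,2.5,0],0],[[0,0,0],0],[[0,0,0],0],[[0,0,0],0]], claw=7.5)

```text
t: 26.2
eef_pos: [0.459, 0.1498, 0.1816]
orientation: [-0.0, 0.766, 0.643, -0.002]
wrist_force: [-0.2, 0.7, -0.0]
gripper_width: 0.0756
grasp_force: 0.0
```

Run:
```python
from h import *
# dish check on last picture
P=np.load("P11.npy",allow_pickle=True).item(); im=cv2.imread("pics/w11.png"); u,v=proj("wrist",[.3867,-.187,.024],P).astype(int)
g=cv2.medianBlur(cv2.cvtColor(im,cv2.COLOR_BGR2GRAY)[v-70:v+70,u-70:u+70],3)
for q in cv2.HoughCircles(g,cv2.HOUGH_GRADIENT,1.0,5,param1=120,param2=12,minRadius=30,maxRadius=44)[0][:4]: print("dish",q,ray("wrist",(q[0]+u-70,q[1]+v-70),.024,P).round(4))
P=arm.camera_params("wrist"); np.save("P12.npy",P,allow_pickle=True); print(state()[1:])
im=arm.capture("wrist")[:,:,::-1].copy(); cv2.imwrite("pics/w12.png",im)
w=cv2.cvtColor(im,cv2.COLOR_BGR2HSV)
c=proj("wrist",[.5,.172,.0],P);t=proj("wrist",[.5,.172,.07],P); print("pred base,cap",c,t)
m=((w[:,:,0]>3)&(w[:,:,0]<14)&(w[:,:,1]>170)&(w[:,:,2]<190)).astype(np.uint8)
n,l,s,cc=cv2.connectedComponentsWithStats(m); print(s[1:][s[1:,4]>150])
u,v=t.astype(int); b=(im[v-45:v+45,u-45:u+45].max(2)<60).astype(np.uint8)
n,l,s,cc=cv2.connectedComponentsWithStats(b)
for k in range(1,n):
  if s[k,4]>150: q=cc[k]+[u-45,v-45]; print("cap?",s[k],q,ray("wrist",q,.07,P))
x=max(0,int(c[0])-75);y=max(0,int(c[1])-60); crop(im,x,y,150,120,5,"c12.png"); print(x,y)
```

```text
dish [69.5 64.5 33.5] [ 0.3853 -0.1827  0.024 ]
dish [74.5 56.5 42.3] [ 0.3879 -0.1757  0.024 ]
dish [67.5 55.5 42.3] [ 0.3824 -0.176   0.024 ]
dish [69.5 70.5 36.6] [ 0.3862 -0.1874  0.024 ]
(array([0.45898952, 0.14982341, 0.18162298]), np.float64(-10.03484884320555))
pred base,cap [361.27503987 196.76786527] [370.37732977 207.28658544]
[[344 183  44  42 609]]
cap? [ 32  30  30  30 659] [371.78603945 207.31107739] [0.50103578 0.17179827 0.07      ]
286 136
```

View pics/c12.png

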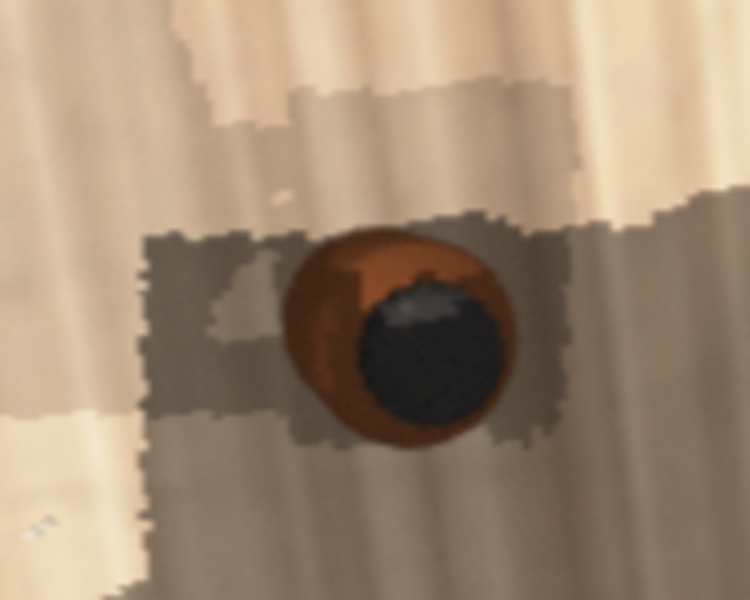

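The crop shows the amber bottle upright. Its cap is at crop (431,355), which gives (0.501,0.172). I'll move over it and descend.

Run:
```python
from h import *
plan((.500,.1717,.13,-10),(.500,.1717,.018,-10,2.5))
```

```text
now [0.459  0.1498 0.182 ] -10.04 w 0.0752 t 26.25
[[[1.44,1.83,2.6],-0.0],[[1.43,1.83,2.6],-0.0]
,[[0.0,-0.0,2.24],-0.0],[[0.0,-0.0,2.24],-0.0],[[0.0,-0.0,2.24],-0.0],[[0.0,-0.0,2.24],-0.0],[[0.0,-0.0,2.24],-0.0]
]
```

Request:
jog_arm(moves=[[[1.4,1.8,2.4],0],[[1.4,1.8,2.4],0],[[0,0.1,0.4],0],[[0,0,0],0],[[0,0,0],0]], claw=7.0)

```text
t: 26.67
eef_pos: [0.5006, 0.171, 0.131]
orientation: [-0.0, 0.766, 0.642, -0.001]
wrist_force: [0.6, -0.7, 0.1]
gripper_width: 0.0702
grasp_force: 0.0
```

Request:
jog_arm(moves=[[[0,0,2.2],0],[[0,0,2.5],0],[[0,0,2.5],0],[[0,0,2.2],0],[[0,0,1.2],0]])

```text
t: 27.08
eef_pos: [0.5003, 0.1716, 0.0246]
orientation: [-0.0, 0.766, 0.643, -0.0]
wrist_force: [0.0, -0.1, 0.5]
gripper_width: 0.0701
grasp_force: 0.0
```

Request:
jog_arm(moves=[[[0,0,0.5],0],[[0,0,0],0],[[0,0,0],0],[[0,0,0],0]])

```text
t: 27.42
eef_pos: [0.5025, 0.1726, 0.0215]
orientation: [0.0, 0.766, 0.643, 0.001]
wrist_force: [0.7, 0.1, -0.2]
gripper_width: 0.0703
grasp_force: 0.0
```

Request:
jog_arm(moves=[[[-0.1,-0.2,0.3],0],[[0,0,0.2],0],[[0,0,0],0],[[0,0,0],0]])

```text
t: 27.75
eef_pos: [0.4993, 0.1717, 0.0152]
orientation: [-0.0, 0.766, 0.643, 0.0]
wrist_force: [-0.6, -0.5, 0.1]
gripper_width: 0.0703
grasp_force: 0.0
```

Request:
jog_arm(moves=[[[0,0,0],0],[[0,0,0],0],[[0,0,0],0],[[0,0,0],0],[[0,0,0],0]], claw=2.5, squeeze=10)

```text
t: 28.17
eef_pos: [0.4994, 0.1716, 0.0151]
orientation: [0.0, 0.766, 0.643, 0.0]
wrist_force: [0.1, 0.6, 0.2]
gripper_width: 0.039
grasp_force: 0.0
```

Request:
jog_arm(moves=[[[0,0,0],0],[[0,0,0],0],[[0,0,0],0]])

```text
t: 28.42
eef_pos: [0.4994, 0.1716, 0.0151]
orientation: [0.0, 0.766, 0.643, 0.0]
wrist_force: [0.6, 0.1, -0.1]
gripper_width: 0.033
grasp_force: 10.0
```

Run:
```python
from h import *
plan((.47,.17,.19,None),(.40,.05,.19,0,3.0),(.39,-.12,.19,10,3.0),(.3856,-.187,.14,11,2.5))
```

```text
now [0.4994 0.1716 0.0151] -9.97 w 0.033 t 28.42
[[[-0.13,-0.57,-3.5],-0.0],[[-0.14,-0.58,-3.5],-0.0],[[-0.13,-0.57,-3.49],-0.0],[[-0.13,-0.57,-3.5],-0.0],[[-0.14,-0.58,-3.5],-0.0]
,[[-2.61,-0.96,-0.0],-2.0],[[-2.57,-1.06,-0.0],-2.0],[[-2.53,-1.14,-0.0],-2.0],[[-2.49,-1.23,-0.0],-2.0],[[-2.45,-1.31,-0.0],-2.0]
,[[-2.83,-0.17,-0.0],-1.7],[[-2.83,-0.25,-0.0],-1.6],[[-2.82,-0.33,-0.0],-1.7],[[-2.8,-0.42,-0.0],-1.6],[[-2.8,-0.49,-0.0],-1.7],[[-2.78,-0.58,-0.0],-1.7]
,[[-1.63,-0.4,1.25],-0.2],[[-1.63,-0.4,1.25],-0.3],[[-1.62,-0.42,1.25],-0.2],[[-1.63,-0.42,1.25],-0.3]
]
```

Request:
jog_arm(moves=[[[0,0,-0.7],0],[[0,0,-2.0],0],[[-0.1,-0.6,-3.0],0],[[-0.2,-0.8,-3.0],0],[[-0.2,-0.8,-3.0],0]], squeeze=14)

```text
t: 28.83
eef_pos: [0.4763, 0.17, 0.1334]
orientation: [0.0, 0.766, 0.643, -0.0]
wrist_force: [0.4, 1.2, -0.3]
gripper_width: 0.0326
grasp_force: 13.9
```

Request:
jog_arm(moves=[[[-0.2,-0.7,-3.0],0],[[-1.5,-0.8,-2.3],-1.0],[[-2.5,-1.0,-0.5],-2.0],[[-2.5,-1.1,0],-2.0],[[-2.5,-1.2,0],-2.0]])

```text
t: 29.25
eef_pos: [0.4168, 0.0852, 0.1911]
orientation: [0.0, 0.724, 0.689, 0.001]
wrist_force: [2.0, -0.3, -1.0]
gripper_width: 0.0329
grasp_force: 14.0
```

Request:
jog_arm(moves=[[[-2.5,-1.2,0],-2.0],[[-2.8,-0.3,0],-2.0],[[-2.8,-0.3,0],-2.0],[[-2.8,-0.3,0],-2.0],[[-2.8,-0.3,0],-2.0]])

```text
t: 29.67
eef_pos: [0.3953, -0.052, 0.1906]
orientation: [-0.0, 0.662, 0.75, 0.001]
wrist_force: [0.0, -0.1, -0.4]
gripper_width: 0.0326
grasp_force: 14.0
```

Run:
```python
from h import *
plan((.39,-.12,.18,9,3.0),(.3856,-.187,.12,11,2.2))
```

```text
now [ 0.3953 -0.052   0.1906] 7.13 w 0.0326 t 29.67
[[[-2.23,-0.46,0.35],-0.6],[[-2.22,-0.48,0.36],-0.6],[[-2.22,-0.5,0.35],-0.7]
,[[-1.31,-0.3,1.2],-0.4],[[-1.31,-0.3,1.2],-0.4],[[-1.3,-0.32,1.2],-0.4],[[-1.31,-0.32,1.2],-0.4],[[-1.3,-0.34,1.2],-0.4]
]
```

Request:
jog_arm(moves=[[[-2.2,-0.5,0.3],-0.6],[[-2.2,-0.5,0.4],-0.6],[[-2.2,-0.5,0.4],-0.7],[[-1.3,-0.3,1.2],-0.4],[[-1.3,-0.3,1.2],-0.4]])

```text
t: 30.08
eef_pos: [0.3882, -0.146, 0.1555]
orientation: [0.001, 0.645, 0.764, 0.001]
wrist_force: [0.4, -0.4, -0.5]
gripper_width: 0.0325
grasp_force: 14.0
```

Request:
jog_arm(moves=[[[-1.3,-0.3,1.2],-0.4],[[-1.3,-0.3,1.2],-0.4],[[-1.3,-0.3,1.2],-0.4],[[0,0,0],0],[[0,0,0],0]])

```text
t: 30.5
eef_pos: [0.3854, -0.1851, 0.1191]
orientation: [-0.001, 0.637, 0.771, -0.0]
wrist_force: [0.5, -0.2, 0.5]
gripper_width: 0.0328
grasp_force: 13.9
```

Request:
jog_arm(moves=[[[0,0,0],0],[[0,0,0],0],[[0,0,0],0]])

```text
t: 30.75
eef_pos: [0.3866, -0.184, 0.1197]
orientation: [0.0, 0.636, 0.772, 0.001]
wrist_force: [0.1, 0.2, 0.0]
gripper_width: 0.0328
grasp_force: 13.9
```

Run:
```python
from h import *
P=arm.camera_params("wrist"); o,p,t=state(); print(o["wrist_force"])
im=arm.capture("wrist")[:,:,::-1].copy(); cv2.imwrite("pics/w13.png",im)
zc=p[2]+.055; t=proj("wrist",[p[0]+.001,p[1],zc],P); u,v=t.astype(int); print("pred cap",t)
b=(im[v-60:v+60,u-60:u+60].max(2)<60).astype(np.uint8); n,l,s,cc=cv2.connectedComponentsWithStats(b)
for k in range(1,n):
  if s[k,4]>300: q=cc[k]+[u-60,v-60]; print("cap?",s[k],q,ray("wrist",q,zc,P))
plan((.3856,-.187,.05,11,3),(.3856,-.187,.03,11,1))
```

```text
[0.14702794 0.2286205  0.02815729]
pred cap [322.56684347 360.00360968]
cap? [   0    0  120  101 9019] [322.76383191 359.08969952] [ 0.38759801 -0.18368855  0.17472104]
now [ 0.3866 -0.1841  0.1197] 11.0 w 0.0329 t 30.8
[[[-0.09,-0.05,2.32],0.0],[[-0.09,-0.05,2.32],0.0],[[-0.09,-0.05,2.33],0.0]
,[[0.0,-0.0,1.0],0.0],[[0.0,-0.0,1.0],0.0]
]
```

Request:
jog_arm(moves=[[[-0.1,-0.1,2.3],0],[[-0.1,0,2.3],0],[[-0.1,0,2.0],0],[[0,0,1.2],0],[[0,0,0.8],0]])

```text
t: 31.22
eef_pos: [0.3853, -0.1873, 0.0321]
orientation: [-0.001, 0.636, 0.772, -0.0]
wrist_force: [-0.2, 0.6, -1.2]
gripper_width: 0.0328
grasp_force: 14.0
```

Request:
jog_arm(moves=[[[0,0,0],0],[[0,0,0],0],[[0,0,0],0]])

```text
t: 31.47
eef_pos: [0.3863, -0.188, 0.0338]
orientation: [0.001, 0.636, 0.771, 0.0]
wrist_force: [1.3, -0.2, -0.1]
gripper_width: 0.0329
grasp_force: 13.9
```

Request:
jog_arm(moves=[[[0.1,-0.05,0.2],0],[[0,0,0.2],0],[[0,0,0.15],0],[[0,0,0],0],[[0,0,0],0]])

```text
t: 31.88
eef_pos: [0.385, -0.187, 0.0276]
orientation: [0.0, 0.637, 0.771, 0.0]
wrist_force: [0.0, -0.4, -0.9]
gripper_width: 0.0327
grasp_force: 13.9
```

Request:
jog_arm(moves=[[[0,0,0.1],0],[[0,0,0],0],[[0,0,0],0]])

```text
t: 32.13
eef_pos: [0.3851, -0.1872, 0.0269]
orientation: [0.0, 0.637, 0.771, 0.0]
wrist_force: [-1.2, 0.5, 5.0]
gripper_width: 0.0326
grasp_force: 14.0
```

Contact made. I'll open slowly to a modest width and then withdraw straight up, clear of the cap.

Request:
jog_arm(moves=[[[0,0,0],0],[[0,0,0],0],[[0,0,0],0],[[0,0,0],0],[[0,0,0],0]], claw=6.5)

```text
t: 32.55
eef_pos: [0.385, -0.187, 0.0265]
orientation: [-0.0, 0.637, 0.771, -0.0]
wrist_force: [-0.3, -0.1, 0.0]
gripper_width: 0.0635
grasp_force: 0.0
```

Request:
jog_arm(moves=[[[0,0,-0.8],0],[[0,0,-2.0],0],[[0,0,-2.5],0],[[0,0,-2.5],0],[[0,0,-2.5],0]])

```text
t: 32.97
eef_pos: [0.3844, -0.1872, 0.1309]
orientation: [-0.0, 0.637, 0.771, -0.0]
wrist_force: [0.3, -0.4, 0.6]
gripper_width: 0.0653
grasp_force: 0.0
```

Request:
jog_arm(moves=[[[0,0,-2.5],0],[[0,0,-1.5],0],[[0,0,0],0],[[0,0,0],0],[[0,0,0],0]])

```text
t: 33.38
eef_pos: [0.3845, -0.1866, 0.1691]
orientation: [-0.0, 0.636, 0.771, -0.0]
wrist_force: [0.1, -0.0, 0.4]
gripper_width: 0.0651
grasp_force: 0.0
```

Run:
```python
from h import *
P=arm.camera_params("wrist"); o,p,t=state(); print(p,o["gripper_width"])
im=arm.capture("wrist")[:,:,::-1].copy(); cv2.imwrite("pics/w14.png",im)
zc=.082; t=proj("wrist",[.386,-.187,zc],P); u,v=t.astype(int); print("pred cap",t)
b=(im[v-45:v+45,u-45:u+45].max(2)<60).astype(np.uint8); n,l,s,cc=cv2.connectedComponentsWithStats(b)
for k in range(1,n):
  if s[k,4]>200: q=cc[k]+[u-45,v-45]; print("cap?",s[k],q,ray("wrist",q,zc,P))
g=cv2.medianBlur(cv2.cvtColor(im,cv2.COLOR_BGR2GRAY),3)
u,v=proj("wrist",[.386,-.187,.024],P).astype(int);g=g[v-70:v+70,u-70:u+70]
c=cv2.HoughCircles(g,cv2.HOUGH_GRADIENT,1.0,5,param1=120,param2=12,minRadius=28,maxRadius=44)
for q in c[0][:4]: print("dish",q,ray("wrist",(q[0]+u-70,q[1]+v-70),.024,P).round(4))
# scene views: white bottle / reel unchanged vs first picture
s=arm.capture("scene")[:,:,::-1].astype(int); s0=cv2.imread("pics/scene0.png").astype(int); cv2.imwrite("pics/sceneE.png",s)
d=abs(s-s0).max(2)
print("white",d[270:303,283:300].mean(),"reel",d[278:297,345:365].mean())
```

```text
[ 0.38446168 -0.18660667  0.16912282] 0.06514518046247544
pred cap [323.01120893 254.05193148]
cap? [ 33  27  31  32 768] [326.00651042 251.05598958] [ 0.38765515 -0.18445797  0.082     ]
dish [71.5 68.5 33.3] [ 0.3861 -0.1851  0.024 ]
dish [73.5 58.5 43.4] [ 0.3862 -0.1762  0.024 ]
dish [74.5 76.5 40.1] [ 0.39   -0.1914  0.024 ]
dish [67.5 61.5 40.1] [ 0.3817 -0.1797  0.024 ]
white 71.66310160427807 reel 61.51315789473684[ WARN:0@1.084] global loadsave.cpp:1063 imwrite_ Unsupported depth image for selected encoder is fallbacked to CV_8U.
```

Run:
```python
from h import *
P=arm.camera_params("wrist"); im=cv2.imread("pics/w14.png"); w=cv2.cvtColor(im,cv2.COLOR_BGR2HSV)
m=((w[:,:,0]>100)&(w[:,:,0]<125)&(w[:,:,1]>150)&(w[:,:,2]>90)).astype(np.uint8)
n,l,s,c=cv2.connectedComponentsWithStats(m)
for k in range(1,n):
  if s[k,4]>150: print(s[k],c[k],ray("wrist",c[k],.11,P))
P4=np.load("P4.npy",allow_pickle=True).item()
s=cv2.imread("pics/sceneE.png"); w=cv2.cvtColor(s,cv2.COLOR_BGR2HSV); s0=cv2.cvtColor(cv2.imread("pics/scene0.png"),cv2.COLOR_BGR2HSV)
for h in (s0,w):
  m=((h[:,:,0]>100)&(h[:,:,0]<125)&(h[:,:,1]>150)&(h[:,:,2]>90)).astype(np.uint8)[255:320,270:310]; print(m.sum(),cv2.connectedComponentsWithStats(m)[3][1:]) 
# reel in w4 vs w14 white-bright region near predicted position
print("reel pred w14",proj("wrist",[.546,-.184,.036],P));
```

```text
32 [[20.875   20.28125]]
0 []
reel pred w14 [511.50375722 271.61529173]
```

Request:
jog_arm(moves=[[[-3.5,0,-1.5],0],[[-3.5,0,-1.5],0],[[-3.5,0,-1.5],0],[[-3.5,0,-1.5],0],[[-3.0,0,0],0]])

```text
t: 33.9
eef_pos: [0.418, -0.3572, 0.2311]
orientation: [0.001, 0.637, 0.771, -0.0]
wrist_force: [1.1, 0.5, 0.7]
gripper_width: 0.0653
grasp_force: 0.0
```

Request:
jog_arm(moves=[[[0,0,0],0],[[0,0,0],0],[[0,0,0],0]])

```text
t: 34.15
eef_pos: [0.4163, -0.353, 0.2281]
orientation: [-0.002, 0.637, 0.771, -0.0]
wrist_force: [-0.8, 0.3, 0.7]
gripper_width: 0.0653
grasp_force: 0.0
```

Run:
```python
from h import *
s0=cv2.imread("pics/scene0.png").astype(int); q0=cv2.imread("pics/side0.png").astype(int)
for n,a,bx in (("scene",s0,{"white":(265,305,282,302),"reel":(275,300,343,368)}),("side",q0,{"white":(253,292,302,324),"reel":(262,288,356,382)})):
    im=arm.capture(n)[:,:,::-1].astype(np.uint8); cv2.imwrite(f"pics/{n}F.png",im); d=abs(im.astype(int)-a).max(2)
    for k,(y0,y1,x0,x1) in bx.items(): print(n,k,d[y0:y1,x0:x1].mean().round(1))
P=arm.camera_params("wrist"); im=arm.capture("wrist")[:,:,::-1].copy(); cv2.imwrite("pics/w15.png",im)
for nm,X in (("flux cap",[.387,-.186,.082]),("white cap",[.44,-.077,.11]),("reel",[.546,-.184,.036])):
    u=proj("wrist",X,P); print(nm,u.round(0),im[int(u[1])-4:int(u[1])+5,int(u[0])-4:int(u[0])+5].reshape(-1,3).mean(0) if 5<u[1]<475 and 5<u[0]<635 else "out")
```

```text
scene white 26.3
scene reel 24.5
side white 28.2
side reel 38.0
flux cap [324.  16.] [57.75308642 60.25925926 63.58024691]
white cap [ 443. -176.] out
reel [500.  70.] [ 96.04938272 106.4691358  113.79012346]
```

Run:
```python
from h import *
for n,(y0,y1,x0,x1) in (("scene",(255,320,270,310)),("side",(245,300,295,330))):
  for s in "0F":
    h=cv2.cvtColor(cv2.imread(f"pics/{n}{s}.png"),cv2.COLOR_BGR2HSV)[y0:y1,x0:x1]
    m=(abs(h[:,:,0].astype(int)-112)<12)&(h[:,:,1]>140)&(h[:,:,2]>50); ys,xs=np.nonzero(m); print(n,s,m.sum(),ys.mean() if m.any() else 0,xs.mean() if m.any() else 0)
a=cv2.imread("pics/scene0.png",0); b=cv2.imread("pics/sceneF.png",0)
for k,(x,y,w,hh) in {"reel":(342,274,28,28),"white":(281,264,22,42)}.items():
    t=cv2.Canny(a[y:y+hh,x:x+w],60,120).astype(np.float32); r=cv2.matchTemplate(cv2.Canny(b[y-8:y+hh+8,x-8:x+w+8],60,120).astype(np.float32),t,cv2.TM_CCORR_NORMED); print(k,cv2.minMaxLoc(r))
```

```text
scene 0 103 18.9126213592233 20.097087378640776
scene F 96 18.916666666666668 20.354166666666668
side 0 0 0 0
side F 0 0 0
reel (0.12203291803598404, 0.6304678320884705, (15, 10), (8, 8))
white (0.03927234932780266, 0.45056354999542236, (9, 15), (8, 8))
```

The white bottle and the reel match their first positions exactly (zero shift), and everything else is placed. I'm handing in.

```bash
python3 -c "
from rig import arm
print(arm.finish_job())"
```

```text
the job is handed in; nothing more can be done
None
```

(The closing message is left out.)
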